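# Clear the glasses, put the nail clipper away, set the glasses back

## Task

The nail clipper lies hemmed in by the two glasses and the toothpick holder: first stand all three of these on the empty serving tray leaving the clipper where it lies, then lay the clipper in the dark empty bay of the open manicure case, lengthwise. Only when it lies there, set the three back, each in the middle of the coaster it stood on at the start. Keep them upright, put them down gently rather than dropping them, and do not shift the red candy box.

Things in the scene. Friction and masses are not known exactly. Their poses are not given: they have to be found in the camera images.
- glass_green: Green-tinted glass tumbler. A straight, slightly tapered empty drinking glass, standing upright with its mouth up: 95 mm tall, 53 mm across the foot, 59 mm at 55 mm height, 62 mm at the rim, wall 3 mm, about 160 g. Origin: centre of its underside, z up. At the start it stands on the round cork coaster, which is its own.
- glass_amber: Amber-brown glass tumbler. A straight, slightly tapered empty drinking glass, standing upright with its mouth up: 95 mm tall, 53 mm across the foot, 59 mm at 55 mm height, 62 mm at the rim, wall 3 mm, about 160 g. Origin: centre of its underside, z up. At the start it stands on the square blue coaster, which is its own.
- toothpicks: White ceramic toothpick holder: an upright round pot 66 mm tall and 46 mm across, with a thin blue band; wooden toothpicks (part of it, they cannot come out) stick out of its top to 80 mm above its underside; about 120 g. Origin: centre of its underside, z up. At the start it stands on the round black coaster, which is its own.
- clipper: Chrome nail clipper lying flat on the 3 mm bamboo mat, hemmed in by the three, lever folded on top: 74 mm long along its x (jaws at +x), 14 mm wide along y, sides 12 mm high (lever top 15 mm), rigid, 45 g. Origin: centre of its underside, z up; x starts within 0.6 rad of world y. Grip it across its width from above, tips about 5 mm above what it lies on.
- tray: Empty dark-brown serving tray with gold end handles, fixed: 280 mm along its x, 180 mm along y; inner floor 268 x 168 mm, 6 mm above the table; rim 18 mm high, handles mid short ends to 30 mm. Origin: centre of its underside, on the table. It lies left or right of the robot. The three things fit in a row along its x at -80, 0, +80 mm.
- case_bay (a point): Centre of the floor of the dark empty bay in the open dark-red manicure case, 6 mm above the table; x along the bay, z up. Bay 92 mm (x) by 36 mm (y), ribs 2 mm high; the clipper may lie either way round. The case is fixed, opened flat, 134 (x) by 166 mm (y), its middle 48 mm along +y; its rim, 10 mm above the table, passes 33 mm away at -y; all in it is under 11 mm.
- coaster_cork: Round cork coaster, fixed, 92 mm across, 5 mm thick, lying on a bamboo mat 3 mm thick: the place of the green glass. Origin: centre of its underside; a thing standing on it has its origin 5 mm higher.
- coaster_blue: Square blue ceramic coaster, fixed, 90 x 90 mm, 5 mm thick, on the bamboo mat: the place of the amber glass. Origin: centre of its underside; a thing standing on it has its origin 5 mm higher.
- coaster_black: Round black lacquer coaster with a fine gold ring, fixed, 86 mm across, 5 mm thick, on the bamboo mat: the place of the toothpick holder. Origin: centre of its underside; a thing standing on it has its origin 5 mm higher.
- candy_front (a point): Closed red octagonal Tet candy box with hinged lid and gold trim, about 190 mm across flats, 65 mm high, 1.2 kg, loose, standing beyond the clipper near the far edge. This point: middle of its near side face, 20 mm above the table and 94 mm from its axis, which lies along this point's +x. Leave it where it is.
Mind the look-alikes: they are no part of the job. Several things look just like the coaster_cork: the one meant starts nearest to the robot's base.

How it is judged:
On the way, in this order (a step that is already met when the one before it is completed fails the run):
1. both glasses and the toothpick holder stand on the tray, released, with the clipper still where it lay (x of glass_green in the frame of tray between -0.122 and 0.122 m and y of glass_green in the frame of tray between -0.072 and 0.072 m and z of each of glass_green, glass_amber, toothpicks in the frame of tray below 0.012 m and angle between each of glass_green, glass_amber, toothpicks's own z axis and vertical below 0.1 rad and linear speed of each of glass_green, glass_amber, toothpicks below 0.03 m/s and x of glass_amber in the frame of tray between -0.122 and 0.122 m and y of glass_amber in the frame of tray between -0.072 and 0.072 m and x of toothpicks in the frame of tray between -0.122 and 0.122 m and y of toothpicks in the frame of tray between -0.072 and 0.072 m and contact force between the fingers and glass_green below 0.1 N and contact force between the fingers and glass_amber below 0.1 N and contact force between the fingers and toothpicks below 0.1 N and distance of clipper from where it was at the start of the episode below 0.01 m), for 0.2 s.
2. the clipper lies in the bay of the case, released, while the three still stand on the tray (x of clipper in the frame of case_bay between -0.012 and 0.012 m and y of clipper in the frame of case_bay between -0.012 and 0.012 m and z of clipper in the frame of case_bay below 0.006 m and angle between the x axis of clipper and the x axis of case_bay, either way round below 0.25 rad and angle between clipper's own z axis and vertical below 0.15 rad and linear speed of each of clipper, glass_green, glass_amber, toothpicks below 0.03 m/s and contact force between the fingers and clipper below 0.1 N and x of glass_green in the frame of tray between -0.122 and 0.122 m and y of glass_green in the frame of tray between -0.072 and 0.072 m and z of each of glass_green, glass_amber, toothpicks in the frame of tray below 0.012 m and angle between each of glass_green, glass_amber, toothpicks's own z axis and vertical below 0.1 rad and x of glass_amber in the frame of tray between -0.122 and 0.122 m and y of glass_amber in the frame of tray between -0.072 and 0.072 m and x of toothpicks in the frame of tray between -0.122 and 0.122 m and y of toothpicks in the frame of tray between -0.072 and 0.072 m), for 0.2 s.
At the end, for the whole second after the job is handed in: Each of the three stands upright within 15 mm of the middle of its own coaster (green glass cork, amber glass blue, toothpick holder black); the clipper lies flat in the bay, within 12 mm of its middle in x and y and 0.25 rad of lengthwise; all released and at rest (horizontal distance between glass_green and coaster_cork below 0.015 m and z of glass_green in the frame of coaster_cork between 0.001 and 0.009 m and angle between each of glass_green, glass_amber, toothpicks's own z axis and vertical below 0.1 rad and linear speed of each of glass_green, glass_amber, toothpicks, clipper below 0.03 m/s and horizontal distance between glass_amber and coaster_blue below 0.015 m and z of glass_amber in the frame of coaster_blue between 0.001 and 0.009 m and horizontal distance between toothpicks and coaster_black below 0.015 m and z of toothpicks in the frame of coaster_black between 0.001 and 0.009 m and x of clipper in the frame of case_bay between -0.012 and 0.012 m and y of clipper in the frame of case_bay between -0.012 and 0.012 m and z of clipper in the frame of case_bay below 0.006 m and angle between the x axis of clipper and the x axis of case_bay, either way round below 0.25 rad and angle between clipper's own z axis and vertical below 0.15 rad and contact force between the fingers and clipper below 0.1 N and contact force between the fingers and glass_green below 0.1 N and contact force between the fingers and glass_amber below 0.1 N and contact force between the fingers and toothpicks below 0.1 N); the robot touches nothing.
It fails at once if the candy box is shifted by more than 10 mm (distance of candy_front from where it was at the start of the episode above 0.01 m).
It fails at once if a glass or the toothpick holder is tipped by more than 0.6 rad (angle between any of glass_green, glass_amber, toothpicks's own z axis and vertical above 0.6 rad).
It fails at once if a glass or the toothpick holder is dropped or slammed down (faster than 0.6 m/s within 40 mm of the table) ((height (world z) of glass_green below 0.04 m and linear speed of glass_green above 0.6 m/s) or (height (world z) of glass_amber below 0.04 m and linear speed of glass_amber above 0.6 m/s) or (height (world z) of toothpicks below 0.04 m and linear speed of toothpicks above 0.6 m/s)).
It also fails if it takes over 144 s, if anything falls off the work surface, if the arm or the gripper's body presses on something with over 40 N, if the wrist force passes 120 N, or if a joint passes its speed limit or range.

## Robot

A 6-joint arm with a two-finger parallel gripper is mounted at the origin on the work surface. World frame = base frame: x ahead of the robot, y to its left, z up, the work surface at z = 0. Lengths are in m, angles in rad, forces in N, time in s.
With the tool pointing down it reaches from about 0.3 to 0.875 m from the base axis. Payload 6.4 kg.
Tool frame: the origin (TCP) lies between the finger pads; the fingertips stand 19 mm ahead of it and the grasp point (between the pads) is the TCP; z points along the fingers, y is the line along which they close (so a half turn about z gives the same grasp; the last joint's range is limited). The gripper opens to 88 mm and grips with 3 to 60 N. Pads are 18 mm wide; open, the fingers measure 123 mm over their backs; the gripper's body (75 mm by 187 mm) begins 45 mm behind the grasp point.
Start: joints at [-1.541, 0.181, 1.607, -0, 1.354, -0.206], TCP at [0.134, -0.559, 0.258] pointing down, gripper open.
Joint ranges: [-2.99, 2.99], [-0.89, 2.07], [0.3, 2.58], [-1.14, 4.28], [0, 2.63], [-3.12, 3.12]. Speed limits (rad/s): [2.57, 2.57, 3.01, 3.14, 3.14, 3.14].

## Interface

Orientations are given as a rotation vector (axis times angle).
In Python, from station import robot gives the robot as it stands.
- The arm moves only by the shell command python3 -m inch [FORCE], which reads ROWS from standard input. ROWS is a JSON list of rows, 1 to 20 of them, each written [[dx, dy, dz], turn, opening]: dx, dy, dz in m, then a turn about the tool's z in rad, then the opening from 0.0 (shut) to 1.0 (fully open); each row shifts and turns the commanded pose from where the row before left it, along the tool's axes as they then stand; what a row does not reach is not made up. A row lasts 1/12 s, in which the tool goes at most 0.0417 m and 0.125 rad, less where a joint would pass 70% of its speed; a pose out of reach is approached as far as the arm can. The fingers move at their own pace and stop on an object; FORCE is the grip in N (left out, the last holds). Time passes only in rows, so rows that do not move let the fingers close. It prints the time, the measured TCP pose, the force, the opening and the grip force at its end. Input that does not fit is refused with a message, and nothing moves.
- robot.get_state(): the state, without advancing time (a new reading comes with each control period).
- robot.capture(name): name is "scene" or "top" or "wrist"; returns the picture (420x560x3 uint8, blue, green, red); there is no depth.
- robot.camera_model(name): a dict with "camera_matrix" (3x3 intrinsics, pixels), "k1" (the pictures are not rectified: a ray, as slopes to the right and down, at radius r is drawn at 1 + k1 r^2 times it, then the intrinsics apply), "R" (3x3) and "t" (3): a world point X has camera coordinates R X + t; the wrist camera has in their place "T_tool_cam" (4x4, takes a point from camera to tool coordinates, whose origin is the TCP and whose axes are the flange's). Camera axes: x right, y down, z forward; pixel columns grow to the right and rows downward; lengths in m; the calibration is good to about 2 mm. A picture is of the moment at which its call begins: read the wrist's pose just before it. camera_model takes no time and is no camera call.
- robot.close_job(): hands the job in; it is judged then, once.
The state is a dict: "time_s": time; "qpos": joint angles; "joint_vel": joint speeds; "tau": joint torques, N m; "ee_pos": TCP position; "orientation": TCP orientation; "contact_force": force on the tool from outside, world axes, zero at the start; "torque": the same for the moment, N m; "gripper_width": opening from 0.0 (shut) to 1.0 (fully open); "grip_force": force on a finger pad.
Only numpy, scipy, OpenCV 4.12 (cv2) and the standard library are available. Lean on these libraries where they do the work, as an engineer would, in place of code of your own. Each camera call takes 0.05 s, during which the arm holds its last target. There are 200 camera calls.

## Working session

There is one attempt and no reset: what is moved stays moved. The work goes in short steps, Python scripts to look and compute and a shell command to move; the robot and the scene stay as the last step left them, time stands still between calls to the robot, and variables do not carry over. Pictures are saved under pics/ and viewed, at most 14 in all, crops included, and the job is handed in when it is done.

```bash
ls; mkdir -p pics
cat > h.py <<'E'
import numpy as np, cv2
from station import robot
from scipy.spatial.transform import Rotation as Ro
def cam(n, st=None):
    m=robot.camera_model(n); K=np.array(m["camera_matrix"]); k=m["k1"]
    if "R" in m: R=np.array(m["R"]); t=np.array(m["t"])
    else:
        T=np.array(m["T_tool_cam"]); W=np.eye(4); W[:3,:3]=Ro.from_rotvec(st["orientation"]).as_matrix(); W[:3,3]=st["ee_pos"]
        C=np.linalg.inv(W@T); R,t=C[:3,:3],C[:3,3]
    return K,k,R,t
def proj(c,X):
    K,k,R,t=c; p=R@np.array(X)+t; s=p[:2]/p[2]; s=s*(1+k*(s@s)); return (K@np.r_[s,1])[:2]
def ray(c,uv):
    K,k,R,t=c; d=(np.linalg.inv(K)@np.r_[uv,1])[:2]; s=d.copy()
    for _ in range(20): s=d/(1+k*(s@s))
    return -R.T@t, R.T@np.r_[s,1]
def onz(c,uv,z):
    o,d=ray(c,uv); return o+d*(z-o[2])/d[2]
def tri(*obs):
    A=0;b=0
    for c,uv in obs:
        o,d=ray(c,uv); d=d/np.linalg.norm(d); P=np.eye(3)-np.outer(d,d); A=A+P; b=b+P@o
    X=np.linalg.solve(A,b); return X,[np.round(proj(c,X)-uv,1) for c,uv in obs]
def snap(n,f):
    st=robot.get_state(); im=robot.capture(n); cv2.imwrite(f"pics/{f}.png",im); c=cam(n,st); np.save(f"pics/{f}.npy",np.array(c,dtype=object),allow_pickle=True); return im,c
def ld(f): return cv2.imread(f"pics/{f}.png"),tuple(np.load(f"pics/{f}.npy",allow_pickle=True))
E
python3 - <<'E'
from h import *
for n in("scene","top"): snap(n,n+"0")
print(robot.get_state())
E
```

```text
pics
{'time_s': 0.1, 'qpos': array([-1.54129431e+00,  1.81466698e-01,  1.60788986e+00, -1.39636445e-05,
        1.35380377e+00, -2.06301100e-01]), 'joint_vel': array([-0.00030969,  0.00093494, -0.00129313, -0.00124512,  0.00020303,
       -0.00033586]), 'tau': array([ 6.30885716e-04, -4.34819555e+01, -3.42695045e+01,  7.03834346e-02,
        3.40979733e-02, -3.93670871e-05]), 'ee_pos': array([ 0.1343327 , -0.55862696,  0.25690901]), 'orientation': array([-3.11823017e+00, -3.69362008e-01, -1.95970464e-04]), 'contact_force': array([-0.32291116,  0.54265025,  0.22243892]), 'torque': array([-0.0121379 , -0.00817224,  0.04172273]), 'grip_force': 0.0, 'gripper_width': 0.9987048156027725}
```

View pics/scene0.png

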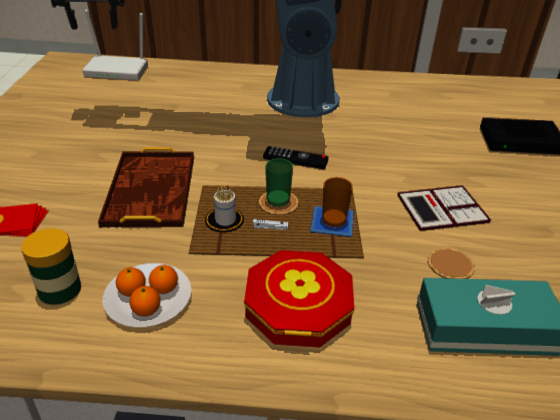

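View pics/top0.png

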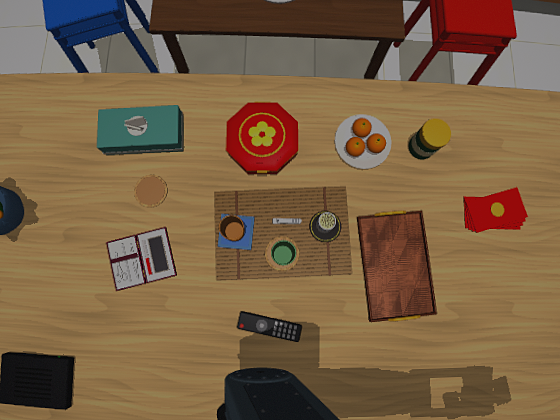

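The scene view, from the front, shows the tray (150,188), holder (225,208), green glass on cork (279,190), amber glass on blue (336,205), clipper (270,225), case (443,207) and candy box (300,295). In the top view these are the tray (397,265), holder (326,225), green glass (282,253), amber glass (234,230), clipper (287,221) and case (141,258).

There are two candidates for the cork coaster: the one at scene (279,203) / top (282,253) and the one at scene (451,263) / top (151,190). The first is nearer the base and carries the green glass. I'll check it in enlarged crops.

Run:
```python
from h import *
a,ca=ld("top0"); b,cb=ld("scene0")
cv2.imwrite("pics/c1.png",cv2.resize(a[175:290,205:360],None,fx=5,fy=5,interpolation=cv2.INTER_CUBIC))
cv2.imwrite("pics/c2.png",cv2.resize(b[145:260,190:370],None,fx=4.4,fy=4.4,interpolation=cv2.INTER_CUBIC))
for u,v in[(282,253),(151,190)]: print(onz(ca,(u,v),.008))
print(np.round(-ca[2].T@ca[3],2),np.round(-cb[2].T@cb[3],2))
```

```text
[ 0.53280013 -0.03096928  0.008     ]
[0.69358791 0.33009494 0.008     ]
[ 0.46 -0.01  1.1 ] [1.53 0.03 0.77]
```

View pics/c1.png

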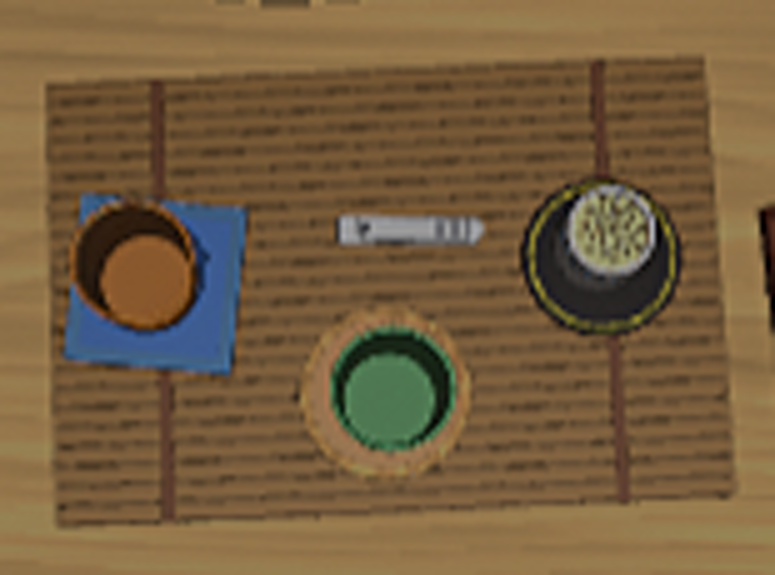

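View pics/c2.png

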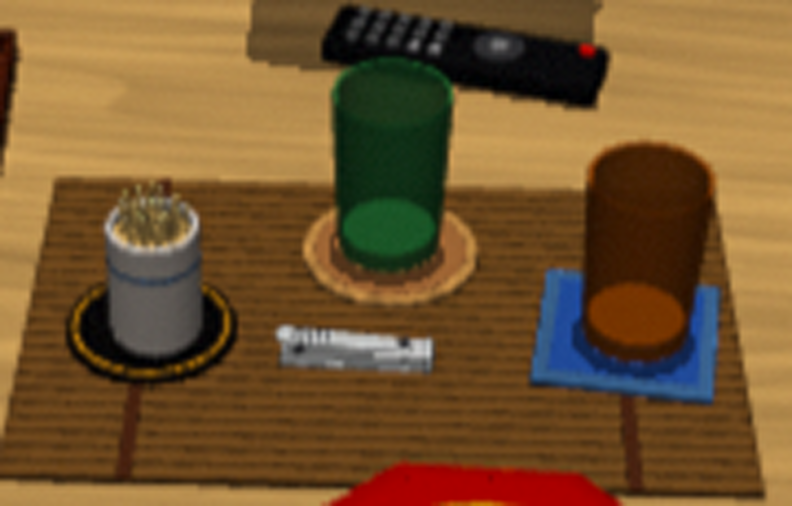

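The crop confirms it: the cork under the green glass, 0.53 m from the base, is the one meant. The other is at 0.77 m. Next I triangulate these and crop the tray and case.

Run:
```python
from h import *
a,ca=ld("top0"); b,cb=ld("scene0")
T=lambda u,v:((u+.5)/5-.5+205,(v+.5)/5-.5+175)
S=lambda u,v:((u+.5)/4.4-.5+190,(v+.5)/4.4-.5+145)
for n,t,s in [("green rim",(394,390),(392,88)),("amber rim",(135,266),(650,177)),("pot rim",(612,231),(153,226)),("cork",(385,392),(390,250)),("black",(602,256),(152,326)),("blue",(156,284),(627,333)),("clip",(411,230),(356,342)),("clipL",(337,229),(433,350)),("clipR",(486,230),(277,335))]:
    print(n,np.round(tri((ca,T(*t)),(cb,S(*s)))[0],4),tri((ca,T(*t)),(cb,S(*s)))[1], np.round(onz(ca,T(*t),{'g':.103,'a':.103,'p':.074}.get(n[0] if 'rim' in n else '',.017 if 'clip' in n else .008)),4))
A=cv2.resize(a[205:325,350:445],None,fx=5,fy=5,interpolation=cv2.INTER_CUBIC)
B=cv2.resize(a[220:296,100:182],None,fx=4.8,fy=6,interpolation=cv2.INTER_CUBIC)
cv2.imwrite("pics/c3.png",A)
A=cv2.resize(b[140:230,95:200],None,fx=3.8,fy=3.8,interpolation=cv2.INTER_CUBIC)
B=cv2.resize(b[180:232,390:495],None,fx=3.8,fy=3.8,interpolation=cv2.INTER_CUBIC)
C=cv2.resize(a[220:296,100:182],None,fx=4.5,fy=4.5,interpolation=cv2.INTER_CUBIC)
print(A.shape,B.shape,C.shape)
o=np.zeros((600,800,3),np.uint8); o[:342,:399]=A; o[342:540,:399]=B[:198]; o[:342,400:769]=C
cv2.imwrite("pics/c4.png",o)
```

```text
green rim [ 0.527  -0.0326  0.1045] [array([ 0.1, -0. ]), array([0.1, 0. ])] [ 0.5271 -0.0324  0.103 ]
amber rim [0.5843 0.0959 0.1008] [array([-0.2, -0. ]), array([-0.2,  0. ])] [0.584  0.0952 0.103 ]
pot rim [ 0.6124 -0.1414  0.0722] [array([-0.,  0.]), array([-0., -0.])] [ 0.6121 -0.1412  0.074 ]
cork [ 0.5329 -0.0305  0.0068] [array([ 0.2, -0. ]), array([0.2, 0. ])] [ 0.5328 -0.0299  0.008 ]
black [ 0.6087 -0.1448  0.0065] [array([ 0., -0.]), array([0.1, 0. ])] [ 0.6085 -0.1444  0.008 ]
blue [0.5871 0.0935 0.006 ] [array([0.1, 0. ]), array([ 0.1, -0. ])] [0.5869 0.0935 0.008 ]
clip [ 0.6189 -0.0414  0.0138] [array([-0.1,  0. ]), array([-0.1, -0. ])] [ 0.6184 -0.0414  0.017 ]
clipL [ 0.6186 -0.0025  0.012 ] [array([ 0.1, -0. ]), array([0.2, 0. ])] [ 0.6179 -0.0021  0.017 ]
clipR [ 0.6197 -0.0809  0.0154] [array([-0.2,  0. ]), array([-0.2, -0. ])] [ 0.6195 -0.0813  0.017 ]
(342, 399, 3) (198, 399, 3) (342, 369, 3)
```

View pics/c3.png

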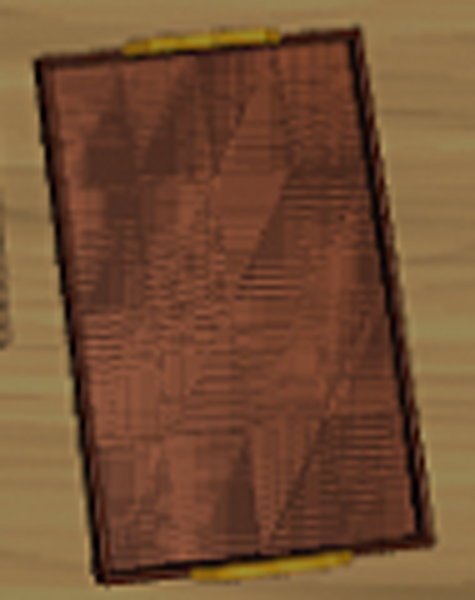

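View pics/c4.png

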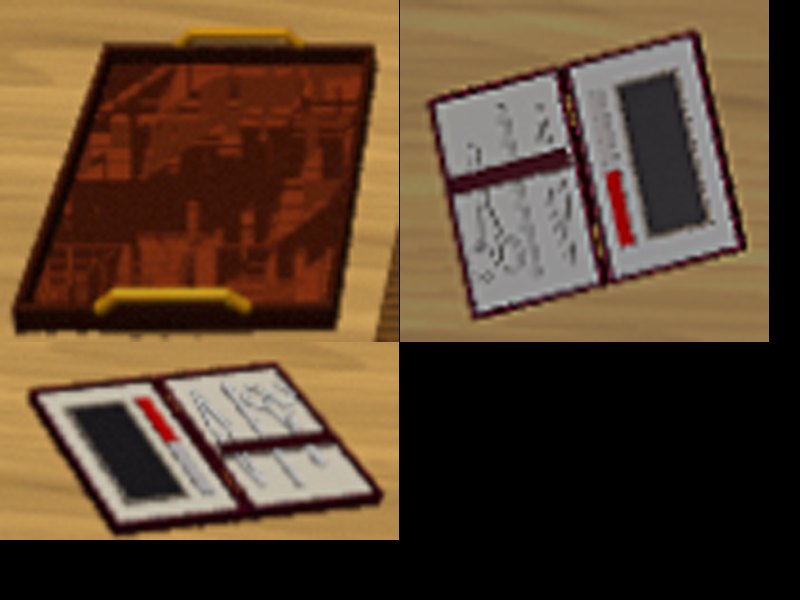

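The glass, holder and coaster heights agree with the text to about 2 mm. In crop c3 the tray rim corners are (36,60), (358,30), (434,543) and (98,583). In c4 the bay is centred at (663,152) in the top view and (126,452) in the scene view.

Run:
```python
from h import *
a,ca=ld("top0"); b,cb=ld("scene0")
T=lambda u,v:((u+.5)/5-.5+350,(v+.5)/5-.5+205)
S=lambda u,v:((u+.5)/3.8-.5+95,(v+.5)/3.8-.5+140)
t=[(36,60),(358,30),(434,543),(98,583)]
P=[onz(ca,T(*p),.018) for p in t]; P=np.array(P)
print(P.round(4),P.mean(0).round(4))
print([np.linalg.norm(P[i]-P[i-1]).round(3) for i in range(4)])
m=(P[0]+P[1]-P[2]-P[3]); print("tray yaw",np.arctan2(m[1],m[0]))
for p,q in zip(t,[(376,46+258-258),None,None,None]): pass
# scene: image left = -y: far(robot-side) top corners, near corners
for p,q in zip(t,[(342,303),(16,308),(106,46),(376,46)]): print(tri((ca,T(*p)),(cb,S(*q)))[0].round(4))
T2=lambda u,v:((u-400+.5)/4.5-.5+100,(v+.5)/4.5-.5+220)
S2=lambda u,v:((u+.5)/3.8-.5+390,(v-342+.5)/3.8-.5+180)
t=[(617,84),(675,70),(709,220),(650,235)]
B=np.array([onz(ca,T2(*p),.007) for p in t]); print(B.round(4),B.mean(0).round(4),[np.linalg.norm(B[i]-B[i-1]).round(3) for i in range(4)])
m=B[0]+B[1]-B[2]-B[3]; print("bay yaw",np.arctan2(m[1],m[0]))
for p,q in zip(t,[(187,495),(125,503),(67,407),(126,403)]): print(tri((ca,T2(*p)),(cb,S2(*q)))[0].round(4))
c=lambda l,T:T(*np.mean(l,0))
print("bay",tri((ca,c(t,T2)),(cb,c([(187,495),(125,503),(67,407),(126,403)],S2)))[0])
T3=lambda u,v:((u+.5)/5-.5+205,(v+.5)/5-.5+175)
print("foot",onz(ca,T3(389,401),.012),onz(ca,T3(148,282),.012))
R=Ro.from_rotvec(robot.get_state()["orientation"]).as_matrix(); print(R.round(3))
K=[np.array(robot.camera_model("wrist")[k]).round(3) for k in("T_tool_cam","camera_matrix")]; print(*K)
```

```text
[[ 0.6342 -0.2285  0.018 ]
 [ 0.6555 -0.4056  0.018 ]
 [ 0.3829 -0.4401  0.018 ]
 [ 0.361  -0.2606  0.018 ]] [ 0.5084 -0.3337  0.018 ]
[np.float64(0.275), np.float64(0.178), np.float64(0.275), np.float64(0.181)]
tray yaw 0.12133307758908701
[ 0.6341 -0.2276  0.0179]
[ 0.656  -0.4068  0.0157]
[ 0.3829 -0.4407  0.0167]
[ 0.361  -0.2621  0.0167]
[[0.5616 0.3287 0.007 ]
 [0.571  0.2944 0.007 ]
 [0.4832 0.2682 0.007 ]
 [0.4733 0.3026 0.007 ]] [0.5223 0.2985 0.007 ] [np.float64(0.092), np.float64(0.036), np.float64(0.092), np.float64(0.036)]
bay yaw 0.2887650652268277
[0.5615 0.3288 0.0078]
[0.571  0.2935 0.0065]
[0.4832 0.268  0.0087]
[0.4734 0.304  0.0073]
bay [0.52210124 0.29902595 0.00640618]
foot [ 0.5278076 -0.032055   0.012    ] [0.58737287 0.09741189 0.012     ]
[[ 0.972  0.234 -0.   ]
 [ 0.234 -0.972  0.002]
 [ 0.    -0.002 -1.   ]]
[[ 0.001 -0.962 -0.274  0.071]
 [ 1.     0.001 -0.     0.001]
 [ 0.    -0.274  0.962 -0.129]
 [ 0.     0.     0.     1.   ]] [[299.369   0.    268.99 ]
 [  0.    299.369 207.754]
 [  0.      0.      1.   ]]
```

All measured sizes check: tray 0.275 x 0.18 m, bay 92 x 36 mm, heights within 2 mm. I'll use tool yaw 0.121 (the tray's yaw) for the three round things. Next comes a helper that turns a world target into tool-axis shifts, and the opening move.

```bash
cat > go.py <<'E'
import sys
from h import *
# usage: go.py x y z [yaw] : shifts in tool axes (first turn, then shift)
x,y,z=map(float,sys.argv[1:4]); st=robot.get_state(); R=Ro.from_rotvec(st["orientation"]).as_matrix()
yaw=np.arctan2(R[1,0],R[0,0]); ty=float(sys.argv[4]) if len(sys.argv)>4 else yaw
turn=(yaw-ty+np.pi/2)%np.pi-np.pi/2   # about tool z (down), half turn is free
R2=R@Ro.from_rotvec([0,0,turn]).as_matrix()
d=np.array([x,y,z])-st["ee_pos"]
print("t",round(st["time_s"],2),"pos",st["ee_pos"].round(4),"yaw",yaw.round(3),"w",round(st["gripper_width"],3),"| turn",round(turn,3),"then shift",(R2.T@d).round(4),"| unturned shift",(R.T@d).round(4))
E
echo '[[[0, 0, 0], 0.115, 0.9]]' | python3 -m inch 15; python3 go.py 0.6124 -0.1414 0.19 0.121
```

```text
time_s: 0.18
ee_pos: [0.1343, -0.5587, 0.2571]
orientation: [-3.135, -0.19, 0.0]
contact_force: [-0.5, 0.2, -0.4]
gripper_width: 0.946
grip_force: 0.0
t 0.18 pos [ 0.1343 -0.5587  0.2571] yaw 0.121 w 0.946 | turn 0.0 then shift [ 0.525  -0.3565  0.0675] | unturned shift [ 0.5251 -0.3563  0.0675]
```

```bash
echo '[[[0.015, -0.01, 0], 0, 0.9], [[0.03, -0.02, 0], 0, 0.9], [[0.03, -0.02, 0], 0, 0.9], [[0.03, -0.02, 0], 0, 0.9], [[0.03, -0.02, 0], 0, 0.9], [[0.03, -0.02, 0], 0, 0.9], [[0.03, -0.02, 0], 0, 0.9], [[0.03, -0.02, 0], 0, 0.9], [[0.03, -0.02, 0], 0, 0.9], [[0.03, -0.02, 0], 0, 0.9], [[0.03, -0.02, 0], 0, 0.9], [[0.03, -0.02, 0.01], 0, 0.9], [[0.03, -0.02, 0.01], 0, 0.9], [[0.03, -0.02, 0.01], 0, 0.9], [[0.03, -0.02, 0.01], 0, 0.9], [[0.03, -0.02, 0.01], 0, 0.9], [[0.03, -0.02, 0.01], 0, 0.9], [[0.03, -0.02, 0], 0, 0.9], [[0, -0.006, 0], 0, 0.9]]' | python3 -m inch; python3 go.py 0.6124 -0.1414 0.051 0.121
```

```text
time_s: 1.77
ee_pos: [0.6154, -0.1385, 0.1961]
orientation: [-3.134, -0.195, 0.0]
contact_force: [0.1, -0.2, 0.4]
gripper_width: 0.9
grip_force: 0.0
t 1.77 pos [ 0.6154 -0.1385  0.1961] yaw 0.124 w 0.9 | turn 0.003 then shift [-0.0033  0.0028  0.1451] | unturned shift [-0.0033  0.0028  0.1451]
```

```bash
echo '[[[-0.003, 0.003, 0.01], 0, 0.9], [[0, 0, 0.03], 0, 0.9], [[0, 0, 0.03], 0, 0.9], [[0, 0, 0.03], 0, 0.9], [[0, 0, 0.02], 0, 0.9], [[0, 0, 0.015], 0, 0.9], [[0, 0, 0.01], 0, 0.9], [[0, 0, 0], 0, 0.9]]' | python3 -m inch; python3 go.py 0.6124 -0.1414 0.051 0.121
```

```text
time_s: 2.43
ee_pos: [0.6073, -0.1463, 0.0498]
orientation: [-3.134, -0.187, 0.007]
contact_force: [-0.6, -0.9, -1.4]
gripper_width: 0.903
grip_force: 0.0
t 2.43 pos [ 0.6073 -0.1463  0.0498] yaw 0.119 w 0.903 | turn -0.002 then shift [ 0.0057 -0.0042 -0.0012] | unturned shift [ 0.0057 -0.0042 -0.0012]
```

```bash
echo '[[[0, 0, 0], 0, 0.9], [[0, 0, 0], 0, 0.9]]' | python3 -m inch; python3 go.py 0.6124 -0.1414 0.051 0.121
```

```text
time_s: 2.6
ee_pos: [0.6105, -0.1467, 0.0539]
orientation: [3.135, 0.189, 0.003]
contact_force: [0.3, -0.2, 0.6]
gripper_width: 0.9
grip_force: 0.0
t 2.6 pos [ 0.6105 -0.1467  0.0539] yaw 0.12 w 0.9 | turn -0.001 then shift [ 0.0025 -0.005   0.0029] | unturned shift [ 0.0025 -0.005   0.0029]
```

```bash
echo '[[[0.001, -0.005, 0.002], 0, 0.9], [[0, 0, 0], 0, 0.9], [[0, 0, 0], 0, 0.9], [[0, 0, 0], 0, 0.9]]' | python3 -m inch; python3 go.py 0.6124 -0.1414 0.051 0.121
python3 - <<'E'
from h import *
im,_=snap("wrist","w1")
E
```

```text
time_s: 2.93
ee_pos: [0.6107, -0.1406, 0.0513]
orientation: [3.135, 0.19, 0.001]
contact_force: [0.1, -0.3, -0.9]
gripper_width: 0.904
grip_force: 0.0
t 2.93 pos [ 0.6107 -0.1406  0.0513] yaw 0.121 w 0.904 | turn 0.0 then shift [0.0016 0.001  0.0003] | unturned shift [0.0016 0.001  0.0003]
```

View pics/w1.png

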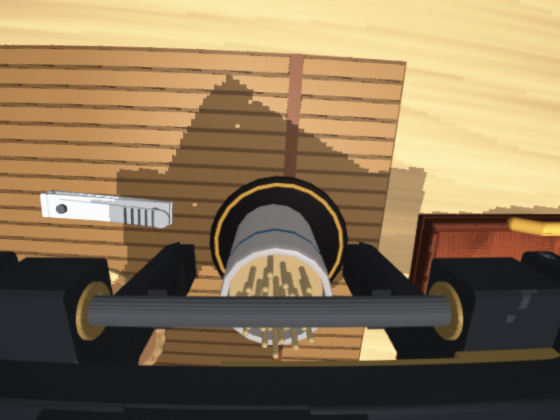

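The wrist view shows the holder (275,290) centred between the fingers (185 and 355), with the clipper (105,208) clear. I close and lift.

```bash
echo '[[[0.001, 0.001, 0], 0, 0.5], [[0, 0, 0], 0, 0.4], [[0, 0, 0], 0, 0.4], [[0, 0, 0], 0, 0.4], [[0, 0, 0], 0, 0.4]]' | python3 -m inch 15;  echo '[[[0, 0, -0.005], 0, 0.4], [[0, 0, -0.015], 0, 0.4], [[0, 0, -0.03], 0, 0.4], [[0, 0, -0.03], 0, 0.4], [[0, 0, -0.03], 0, 0.4], [[0, 0, -0.02], 0, 0.4], [[0, 0, -0.01], 0, 0.4], [[0, 0, 0], 0, 0.4], [[0, 0, 0], 0, 0.4]]' | python3 -m inch; python3 go.py 0.588 -0.324 0.12 0.121
```

```text
time_s: 3.4
ee_pos: [0.6115, -0.1416, 0.0507]
orientation: [3.136, 0.19, -0.0]
contact_force: [0.6, -0.8, 0.4]
gripper_width: 0.548
grip_force: 0.4
time_s: 4.15
ee_pos: [0.6112, -0.1414, 0.1903]
orientation: [-3.136, -0.19, 0.0]
contact_force: [0.1, -0.8, -1.3]
gripper_width: 0.51
grip_force: 15.0
t 4.15 pos [ 0.6112 -0.1414  0.1903] yaw 0.121 w 0.51 | turn -0.0 then shift [-0.0451  0.1785  0.0702] | unturned shift [-0.0451  0.1785  0.0702]
```

```bash
echo '[[[-0.005, 0.015, 0], 0, 0.4], [[-0.01, 0.035, 0], 0, 0.4], [[-0.01, 0.035, 0], 0, 0.4], [[-0.01, 0.035, 0], 0, 0.4], [[-0.005, 0.03, 0], 0, 0.4], [[-0.005, 0.02, 0], 0, 0.4], [[0, 0.0085, 0.01], 0, 0.4], [[0, 0, 0.02], 0, 0.4], [[0, 0, 0.025], 0, 0.4], [[0, 0, 0.015], 0, 0.4], [[0, 0, 0], 0, 0.4], [[0, 0, 0], 0, 0.4], [[0, 0, 0], 0, 0.4]]' | python3 -m inch; python3 go.py 0.588 -0.324 0.0505 0.121
```

```text
time_s: 5.23
ee_pos: [0.5888, -0.3241, 0.1212]
orientation: [3.135, 0.191, 0.001]
contact_force: [0.7, -0.2, -1.0]
gripper_width: 0.509
grip_force: 15.0
t 5.23 pos [ 0.5888 -0.3241  0.1212] yaw 0.121 w 0.509 | turn 0.0 then shift [-0.0009 -0.0002  0.0707] | unturned shift [-0.0009 -0.0002  0.0707]
```

```bash
echo '[[[-0.001, 0, 0.01], 0, 0.4], [[0, 0, 0.02], 0, 0.4], [[0, 0, 0.02], 0, 0.4], [[0, 0, 0.01], 0, 0.4], [[0, 0, 0.005], 0, 0.4], [[0, 0, 0.004], 0, 0.4], [[0, 0, 0.001], 0, 0.4], [[0, 0, 0.001], 0, 0.4], [[0, 0, 0], 0, 0.4], [[0, 0, 0], 0, 0.4]]' | python3 -m inch;python3 go.py 0.588 -0.324 0.0485 0.121
```

```text
time_s: 6.07
ee_pos: [0.5879, -0.3247, 0.0507]
orientation: [3.135, 0.19, 0.002]
contact_force: [0.4, 0.4, -0.9]
gripper_width: 0.51
grip_force: 15.0
t 6.07 pos [ 0.5879 -0.3247  0.0507] yaw 0.121 w 0.51 | turn -0.0 then shift [ 0.0002 -0.0007  0.0022] | unturned shift [ 0.0002 -0.0007  0.0022]
```

```bash
for i in 1 2; do echo '[[[0, 0, 0.001], 0, 0.4], [[0, 0, 0], 0, 0.4], [[0, 0, 0], 0, 0.4]]' | python3 -m inch|egrep 'pos|contact'; done
```

```text
ee_pos: [0.5877, -0.3245, 0.0492]
contact_force: [-0.1, 0.0, 0.3]
ee_pos: [0.5879, -0.3247, 0.0491]
contact_force: [-0.6, 2.3, 7.2]
```

Contact at 0.049, as expected. I release, rise and go to the green glass.

```bash
echo '[[[0, 0, 0], 0, 0.55], [[0, 0, 0], 0, 0.65], [[0, 0, 0], 0, 0.8], [[0, 0, 0], 0, 0.8], [[0, 0, 0], 0, 0.8]]' | python3 -m inch; echo '[[[0, 0, -0.01], 0, 0.8], [[0, 0, -0.02], 0, 0.9], [[0, 0, -0.035], 0, 0.9], [[0, 0, -0.035], 0, 0.9], [[0, 0, -0.03], 0, 0.9], [[0, 0, 0], 0, 0.9]]' | python3 -m inch; python3 go.py 0.5272 -0.0324 0.068 0.121
```

```text
time_s: 6.98
ee_pos: [0.5872, -0.3242, 0.0474]
orientation: [-3.136, -0.19, 0.001]
contact_force: [-0.2, -0.0, -0.1]
gripper_width: 0.799
grip_force: 0.0
time_s: 7.48
ee_pos: [0.5907, -0.3268, 0.187]
orientation: [3.127, 0.189, 0.015]
contact_force: [1.3, -0.7, 1.2]
gripper_width: 0.902
grip_force: 0.0
t 7.48 pos [ 0.5907 -0.3268  0.187 ] yaw 0.121 w 0.902 | turn 0.0 then shift [-0.0286 -0.301   0.1159] | unturned shift [-0.0286 -0.301   0.1159]
```

```bash
echo '[[[-0.002, -0.017, 0], 0, 0.97], [[-0.003, -0.035, 0], 0, 0.97], [[-0.003, -0.035, 0], 0, 0.97], [[-0.003, -0.04, 0], 0, 0.97], [[-0.003, -0.04, 0], 0, 0.97], [[-0.003, -0.04, 0], 0, 0.97], [[-0.003, -0.04, 0], 0, 0.97], [[-0.003, -0.03, 0], 0, 0.97], [[-0.001, -0.015, 0], 0, 0.97], [[0, -0.005, 0], 0, 0.97], [[0, 0, 0.01], 0, 0.97], [[0, 0, 0.02], 0, 0.97], [[0, 0, 0], 0, 0.97], [[0, 0, 0], 0, 0.97], [[0, 0, 0], 0, 0.97]]' | python3 -m inch; python3 go.py 0.5272 -0.0324 0.068 0.121
```

```text
time_s: 8.73
ee_pos: [0.528, -0.0334, 0.1478]
orientation: [3.136, 0.187, -0.0]
contact_force: [0.5, -0.1, -0.9]
gripper_width: 0.972
grip_force: 0.0
t 8.73 pos [ 0.528  -0.0334  0.1478] yaw 0.119 w 0.972 | turn -0.002 then shift [-0.0007 -0.0011  0.0798] | unturned shift [-0.0007 -0.0011  0.0798]
```

```bash
echo '[[[-0.001, -0.001, 0.01], 0, 0.97], [[0, 0, 0.02], 0, 0.97], [[0, 0, 0.02], 0, 0.97], [[0, 0, 0.015], 0, 0.97], [[0, 0, 0.01], 0, 0.97], [[0, 0, 0.005], 0, 0.97], [[0, 0, 0], 0, 0.97], [[0, 0, 0], 0, 0.97], [[0, 0, 0], 0, 0.97]]' | python3 -m inch|grep pos; echo '[[[0, 0, 0], 0, 0.8], [[0, 0, 0], 0, 0.6], [[0, 0, 0], 0, 0.55], [[0, 0, 0], 0, 0.55], [[0, 0, 0], 0, 0.55], [[0, 0, 0], 0, 0.55]]' | python3 -m inch 15;  echo '[[[0, 0, -0.005], 0, 0.55], [[0, 0, -0.015], 0, 0.55], [[0, 0, -0.03], 0, 0.55], [[0, 0, -0.03], 0, 0.55], [[0, 0, -0.03], 0, 0.55], [[0, 0, -0.015], 0, 0.55], [[0, 0, -0.005], 0, 0.55], [[0, 0, 0], 0, 0.55], [[0, 0, 0], 0, 0.55], [[0, 0, 0], 0, 0.55]]' | python3 -m inch; python3 go.py 0.429 -0.343 0.14 0.121
```

```text
ee_pos: [0.5275, -0.0317, 0.0687]
time_s: 9.98
ee_pos: [0.527, -0.0317, 0.0681]
orientation: [3.135, 0.19, 0.001]
contact_force: [0.1, -0.6, 2.5]
gripper_width: 0.687
grip_force: 14.9
time_s: 10.82
ee_pos: [0.5255, -0.0311, 0.1958]
orientation: [-3.135, -0.19, 0.005]
contact_force: [-0.0, 0.4, -2.1]
gripper_width: 0.69
grip_force: 14.9
t 10.82 pos [ 0.5255 -0.0311  0.1958] yaw 0.121 w 0.69 | turn -0.0 then shift [-0.1332  0.298   0.0558] | unturned shift [-0.1331  0.298   0.0558]
```

```bash
echo '[[[-0.006, 0.014, 0], 0, 0.55], [[-0.012, 0.026, 0], 0, 0.55], [[-0.016, 0.036, 0], 0, 0.55], [[-0.016, 0.036, 0], 0, 0.55], [[-0.016, 0.036, 0], 0, 0.55], [[-0.016, 0.036, 0], 0, 0.55], [[-0.016, 0.036, 0], 0, 0.55], [[-0.016, 0.036, 0], 0, 0.55], [[-0.012, 0.026, 0], 0, 0.55], [[-0.007, 0.014, 0.01], 0, 0.55], [[0, 0.002, 0.02], 0, 0.55], [[0, 0, 0.015], 0, 0.55], [[0, 0, 0.01], 0, 0.55], [[0, 0, 0], 0, 0.55], [[0, 0, 0], 0, 0.55], [[0, 0, 0], 0, 0.55]]' | python3 -m inch; python3 go.py 0.429 -0.343 0.068 0.121
```

```text
time_s: 12.15
ee_pos: [0.4309, -0.3433, 0.1431]
orientation: [3.136, 0.191, 0.0]
contact_force: [-0.6, -0.0, -1.2]
gripper_width: 0.684
grip_force: 14.9
t 12.15 pos [ 0.4309 -0.3433  0.1431] yaw 0.121 w 0.684 | turn 0.0 then shift [-0.0018 -0.0005  0.0751] | unturned shift [-0.0018 -0.0005  0.0751]
```

```bash
echo '[[[-0.001, 0, 0.01], 0, 0.55], [[0, 0, 0.02], 0, 0.55], [[0, 0, 0.02], 0, 0.55], [[0, 0, 0.012], 0, 0.55], [[0, 0, 0.006], 0, 0.55], [[0, 0, 0.004], 0, 0.55], [[0, 0, 0.002], 0, 0.55], [[0, 0, 0], 0, 0.55], [[0, 0, 0], 0, 0.55]]' | python3 -m inch|egrep 'pos|contact'; for i in 1 2; do echo '[[[0, 0, 0.001], 0, 0.55], [[0, 0, 0], 0, 0.55], [[0, 0, 0], 0, 0.55]]' | python3 -m inch|egrep 'pos|contact'; done
```

```text
ee_pos: [0.4299, -0.344, 0.0695]
contact_force: [0.4, -0.6, -1.5]
ee_pos: [0.4297, -0.3437, 0.0682]
contact_force: [0.2, -0.7, -0.8]
ee_pos: [0.4295, -0.3434, 0.0667]
contact_force: [-1.0, -1.0, -1.6]
```

```bash
for i in 1 2; do echo '[[[0, 0, 0.001], 0, 0.55], [[0, 0, 0], 0, 0.55], [[0, 0, 0], 0, 0.55]]' | python3 -m inch|egrep 'pos|contact'; done
```

```text
ee_pos: [0.4297, -0.3437, 0.0661]
contact_force: [-0.6, -0.0, 2.9]
ee_pos: [0.4301, -0.3441, 0.0657]
contact_force: [0.1, 0.5, 6.9]
```

```bash
echo '[[[0, 0, 0], 0, 0.75], [[0, 0, 0], 0, 0.85], [[0, 0, 0], 0, 0.95], [[0, 0, 0], 0, 0.97], [[0, 0, 0], 0, 0.97]]' | python3 -m inch|grep grip; echo '[[[0, 0, -0.01], 0, 0.97], [[0, 0, -0.02], 0, 0.97], [[0, 0, -0.035], 0, 0.97], [[0, 0, -0.035], 0, 0.97], [[0.005, -0.01, -0.01], 0, 0.97], [[0.012, -0.024, 0], 0, 0.97], [[0.017, -0.034, 0], 0, 0.97], [[0.017, -0.034, 0], 0, 0.97], [[0.017, -0.034, 0], 0, 0.97], [[0.017, -0.034, 0], 0, 0.97], [[0.017, -0.034, 0], 0, 0.97], [[0.017, -0.034, 0], 0, 0.97], [[0.017, -0.034, 0], 0, 0.97], [[0.017, -0.034, 0], 0, 0.97], [[0.017, -0.034, 0], 0, 0.97], [[0.017, -0.034, 0], 0, 0.97], [[0.013, -0.026, 0], 0, 0.97], [[0.007, -0.018, 0], 0, 0.97], [[0, 0, 0], 0, 0.97], [[0, 0, 0], 0, 0.97]]' | python3 -m inch; python3 go.py 0.585 0.096 0.068 0.121
```

```text
gripper_width: 0.973
grip_force: 0.0
time_s: 15.98
ee_pos: [0.5842, 0.0976, 0.1746]
orientation: [3.135, 0.194, -0.001]
contact_force: [-0.5, -0.6, -0.0]
gripper_width: 0.97
grip_force: 0.0
t 15.98 pos [0.5842 0.0976 0.1746] yaw 0.123 w 0.97 | turn 0.002 then shift [0.0006 0.0017 0.1066] | unturned shift [0.0006 0.0017 0.1066]
```

```bash
echo '[[[0, 0.001, 0.015], 0, 0.97], [[0, 0, 0.025], 0, 0.97], [[0, 0, 0.025], 0, 0.97], [[0, 0, 0.02], 0, 0.97], [[0, 0, 0.014], 0, 0.97], [[0, 0, 0.007], 0, 0.97], [[0, 0, 0], 0, 0.97], [[0, 0, 0], 0, 0.97], [[0, 0, 0], 0, 0.97]]' | python3 -m inch|grep pos; echo '[[[0, 0, 0], 0, 0.8], [[0, 0, 0], 0, 0.6], [[0, 0, 0], 0, 0.55], [[0, 0, 0], 0, 0.55], [[0, 0, 0], 0, 0.55], [[0, 0, 0], 0, 0.55]]' | python3 -m inch 15;  echo '[[[0, 0, -0.005], 0, 0.55], [[0, 0, -0.015], 0, 0.55], [[0, 0, -0.03], 0, 0.55], [[0, 0, -0.03], 0, 0.55], [[0, 0, -0.03], 0, 0.55], [[0, 0, -0.02], 0, 0.55], [[0, 0, -0.01], 0, 0.55], [[0, 0, 0], 0, 0.55], [[0, 0, 0], 0, 0.55], [[0, 0, 0], 0, 0.55]]' | python3 -m inch; python3 go.py 0.5084 -0.3337 0.14 0.121
```

```text
ee_pos: [0.5856, 0.0949, 0.07]
time_s: 17.23
ee_pos: [0.5852, 0.0953, 0.0693]
orientation: [3.136, 0.19, 0.002]
contact_force: [0.6, -0.8, 3.1]
gripper_width: 0.688
grip_force: 14.9
time_s: 18.07
ee_pos: [0.5835, 0.0955, 0.2066]
orientation: [-3.135, -0.19, 0.005]
contact_force: [0.3, 0.1, -2.3]
gripper_width: 0.687
grip_force: 15.0
t 18.07 pos [0.5835 0.0955 0.2066] yaw 0.121 w 0.687 | turn -0.0 then shift [-0.1262  0.417   0.0668] | unturned shift [-0.1261  0.4171  0.0668]
```

```bash
echo '[[[-0.004, 0.012, 0], 0, 0.55], [[-0.008, 0.025, 0], 0, 0.55], [[-0.011, 0.036, 0], 0, 0.55], [[-0.011, 0.036, 0], 0, 0.55], [[-0.011, 0.036, 0], 0, 0.55], [[-0.011, 0.036, 0], 0, 0.55], [[-0.011, 0.036, 0], 0, 0.55], [[-0.011, 0.036, 0], 0, 0.55], [[-0.011, 0.036, 0], 0, 0.55], [[-0.011, 0.036, 0], 0, 0.55], [[-0.011, 0.036, 0], 0, 0.55], [[-0.008, 0.03, 0], 0, 0.55], [[-0.006, 0.018, 0], 0, 0.55], [[-0.001, 0.008, 0], 0, 0.55], [[0, 0, 0.01], 0, 0.55], [[0, 0, 0.02], 0, 0.55], [[0, 0, 0.01], 0, 0.55], [[0, 0, 0], 0, 0.55], [[0, 0, 0], 0, 0.55], [[0, 0, 0], 0, 0.55]]' | python3 -m inch; python3 go.py 0.5084 -0.3337 0.069 0.121
```

```text
time_s: 19.73
ee_pos: [0.5104, -0.333, 0.1691]
orientation: [3.136, 0.192, 0.0]
contact_force: [-0.4, 0.3, -1.5]
gripper_width: 0.687
grip_force: 15.0
t 19.73 pos [ 0.5104 -0.333   0.1691] yaw 0.122 w 0.687 | turn 0.001 then shift [-0.0021  0.0005  0.1001] | unturned shift [-0.0021  0.0004  0.1001]
```

```bash
echo '[[[-0.001, 0, 0.01], 0, 0.55], [[0, 0, 0.025], 0, 0.55], [[0, 0, 0.025], 0, 0.55], [[0, 0, 0.02], 0, 0.55], [[0, 0, 0.01], 0, 0.55], [[0, 0, 0.006], 0, 0.55], [[0, 0, 0.003], 0, 0.55], [[0, 0, 0], 0, 0.55], [[0, 0, 0], 0, 0.55]]' | python3 -m inch|egrep 'pos|contact'; for i in 1 2 3; do echo '[[[0, 0, 0.001], 0, 0.55], [[0, 0, 0], 0, 0.55], [[0, 0, 0], 0, 0.55]]' | python3 -m inch|egrep 'pos|contact'; done
```

```text
ee_pos: [0.5096, -0.3345, 0.0709]
contact_force: [0.1, -1.1, -1.3]
ee_pos: [0.5092, -0.3341, 0.0694]
contact_force: [0.9, 0.0, -1.5]
ee_pos: [0.5089, -0.3338, 0.0677]
contact_force: [0.6, 0.3, -1.0]
ee_pos: [0.5091, -0.3341, 0.0673]
contact_force: [-1.2, 0.2, 4.5]
```

```bash
echo '[[[0, 0, 0], 0, 0.75], [[0, 0, 0], 0, 0.85], [[0, 0, 0], 0, 0.95], [[0, 0, 0], 0, 0.97], [[0, 0, 0], 0, 0.97]]' | python3 -m inch|grep grip; echo '[[[0, 0, -0.01], 0, 0.97], [[0, 0, -0.02], 0, 0.97], [[0, 0, -0.035], 0, 0.97], [[0, 0, -0.035], 0, 0.97], [[0.009, -0.017, -0.02], 0, 0.97], [[0.0175, -0.034, 0], 0, 0.97], [[0.0175, -0.034, 0], 0, 0.9], [[0.0175, -0.034, 0], 0, 0.8], [[0.0175, -0.034, 0], 0, 0.7], [[0.0175, -0.034, 0], 0, 0.6], [[0.0175, -0.034, 0], 0, 0.5], [[0.0175, -0.034, 0], 0, 0.5], [[0.009, -0.017, 0], 0, 0.5], [[0, -0.004, 0], 0, 0.5]]' | python3 -m inch|grep pos;  echo '[[[0, 0, 0], -0.12, 0.5], [[0, 0, 0], -0.12, 0.5], [[0, 0, 0], -0.12, 0.5], [[0, 0, 0], -0.12, 0.5], [[0, 0, 0], -0.12, 0.5], [[0, 0, 0], -0.12, 0.5], [[0, 0, 0], -0.12, 0.5], [[0, 0, 0], -0.12, 0.5], [[0, 0, 0], -0.12, 0.5], [[0, 0, 0], -0.12, 0.5], [[0, 0, 0], -0.12, 0.5], [[0, 0, 0], -0.12, 0.5], [[0, 0, 0], 0, 0.5], [[0, 0, 0], 0, 0.5]]' | python3 -m inch; python3 go.py 0.619 -0.0415 0.15 1.57
python3 - <<'E'
from h import *
snap("wrist","w2"); snap("top","top1")
a,b=ld("w2")[0],ld("top1")[0]
o=np.zeros((600,780,3),np.uint8); o[:420,:560]=a; o[420:600,:]=b[180:360,:][:, :] if 0 else cv2.resize(b[195:330,-560:][:, 200:560],(780,180)) 
cv2.imwrite("pics/w2t.png",o)
E
```

```text
gripper_width: 0.972
grip_force: 0.0
ee_pos: [0.6162, -0.0392, 0.1876]
time_s: 23.98
ee_pos: [0.615, -0.0437, 0.1871]
orientation: [2.237, 2.205, -0.0]
contact_force: [0.9, 0.0, 0.7]
gripper_width: 0.502
grip_force: 0.0
t 23.98 pos [ 0.615  -0.0437  0.1871] yaw 1.556 w 0.502 | turn -0.014 then shift [0.0022 0.004  0.0371] | unturned shift [0.0023 0.004  0.0371]
```

View pics/w2t.png

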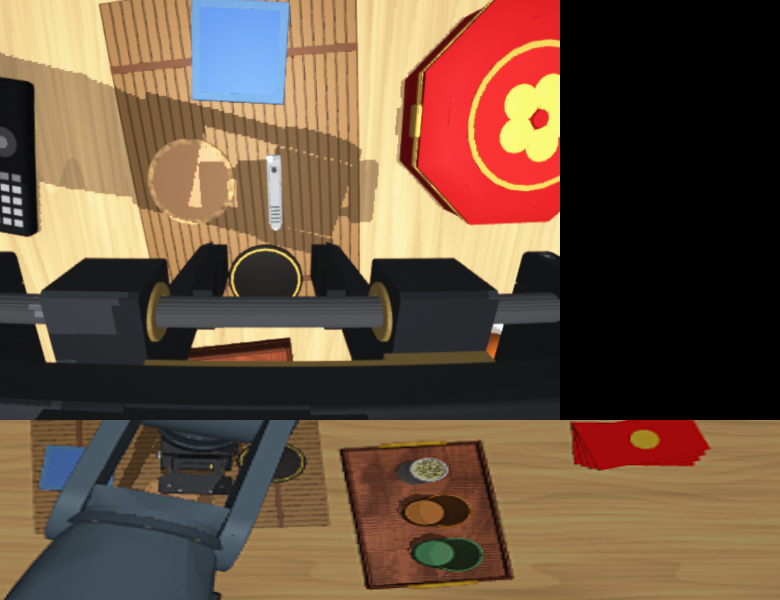

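The strip shows the three upright on the tray. In the wrist view the clipper runs from the flat end (273,154) to the jaw tip (277,230), the cork coaster is at (191,180), and the blue coaster is bare.

```bash
python3 - <<'E'
from h import *
a,c=ld("w2")
p,q=onz(c,(273.5,154),.016),onz(c,(277,230),.016); print(p,q,(p+q)/2,np.linalg.norm(p-q),"axis",np.arctan2(*(p-q)[[1,0]]))
print("cork",onz(c,(191.5,180.5),.008),"black",onz(c,(265.5,280),.008))
ct=ld("top0")[1]
A,B=(337,229),(486,230); T3=lambda u,v:((u+.5)/5-.5+205,(v+.5)/5-.5+175)
print("clip tri top/wrist", tri((ct,T3(*A)),(c,(273.5,154))),tri((ct,T3(*B)),(c,(277,230))))
E
python3 go.py 0.619 -0.0415 0.15 1.57
```

```text
[ 0.62118446 -0.00390866  0.016     ] [ 0.62412719 -0.08409268  0.016     ] [ 0.62265582 -0.04400067  0.016     ] 0.08023799330533055 axis 1.6074795703777032
cork [ 0.5352541  -0.03082954  0.008     ] black [ 0.61069103 -0.14813569  0.008     ]
clip tri top/wrist (array([ 0.62027345, -0.00339558,  0.00795454]), [array([ 0.5, -0.4]), array([-1. , -1.3])]) (array([ 0.62176393, -0.08228156,  0.0178446 ]), [array([ 0.4, -0.9]), array([-2.2, -1. ])])
t 24.08 pos [ 0.615  -0.0434  0.187 ] yaw 1.557 w 0.5 | turn -0.013 then shift [0.0019 0.0039 0.037 ] | unturned shift [0.002  0.0039 0.037 ]
```

```bash
echo '[[[0.002, 0.0045, 0.02], -0.043, 0.35], [[0, 0, 0.03], 0, 0.35], [[0, 0, 0.03], 0, 0.35], [[0, 0, 0.02], 0, 0.35], [[0, 0, 0.01], 0, 0.35], [[0, 0, 0], 0, 0.35], [[0, 0, 0], 0, 0.35], [[0, 0, 0], 0, 0.35], [[0, 0, 0], 0, 0.35]]' | python3 -m inch; python3 go.py 0.6195 -0.042 0.028 1.6
python3 - <<'E'
from h import *
print("box edge",onz(ld("w2")[1],(402,160),.02),onz(ld("w2")[1],(420,145),.065))
im,c=snap("wrist","w3"); cv2.imwrite("pics/w3.png",im[60:420])
E
```

```text
time_s: 24.83
ee_pos: [0.6211, -0.0413, 0.0788]
orientation: [2.183, 2.255, 0.003]
contact_force: [0.4, 0.2, 0.2]
gripper_width: 0.348
grip_force: 0.0
t 24.83 pos [ 0.6211 -0.0413  0.0788] yaw 1.603 w 0.348 | turn 0.003 then shift [-0.0006 -0.0017  0.0508] | unturned shift [-0.0006 -0.0017  0.0508]
box edge [ 0.74883208 -0.01069751  0.02      ] [0.74284413 0.00731752 0.065     ]
```

View pics/w3.png

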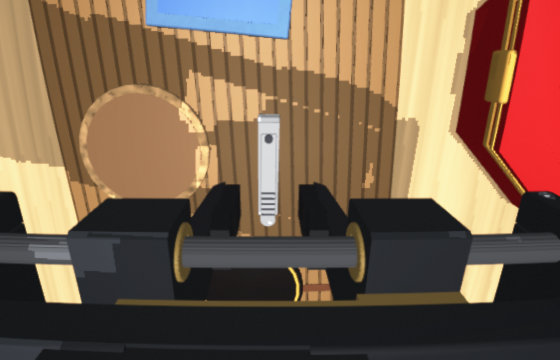

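The clipper (268,115–225 in the crop) is centred between the fingers (240 and 300) and the candy box is well clear. I check the lengthwise position, then descend.

```bash
python3 - <<'E'
from h import *
c=tuple(np.load("pics/w3.npy",allow_pickle=True))
p,q=onz(c,(269,174.5),.016),onz(c,(268,285.5),.016); print(p,q,(p+q)/2,np.linalg.norm(p-q),np.arctan2(*(p-q)[[1,0]]))
E
echo '[[[-0.001, -0.001, 0.015], 0, 0.35], [[0, 0, 0.02], 0, 0.35], [[0, 0, 0.01], 0, 0.35], [[0, 0, 0.004], 0, 0.35], [[0, 0, 0], 0, 0.35], [[0, 0, 0], 0, 0.35], [[0, 0, 0], 0, 0.35]]' | python3 -m inch; python3 go.py 0.6195 -0.042 0.028 1.6
```

```text
[ 0.62111502 -0.00371339  0.016     ] [ 0.62307208 -0.08436714  0.016     ] [ 0.62209355 -0.04404026  0.016     ] 0.08067748808982077 1.5950564128228863
time_s: 25.47
ee_pos: [0.6196, -0.0422, 0.0289]
orientation: [2.183, 2.257, 0.001]
contact_force: [-0.7, 0.6, 0.7]
gripper_width: 0.352
grip_force: 0.0
t 25.47 pos [ 0.6196 -0.0422  0.0289] yaw 1.604 w 0.352 | turn 0.004 then shift [ 0.0002 -0.0001  0.0009] | unturned shift [ 0.0002 -0.0001  0.0009]
```

```bash
echo '[[[0, 0, 0.001], 0, 0.1], [[0, 0, 0], 0, 0.05], [[0, 0, 0], 0, 0.05], [[0, 0, 0], 0, 0.05], [[0, 0, 0], 0, 0.05], [[0, 0, 0], 0, 0.05]]' | python3 -m inch 20; echo '[[[0, 0, -0.01], 0, 0.05], [[0, 0, -0.02], 0, 0.05], [[0, 0, -0.03], 0, 0.05], [[0, 0, -0.03], 0, 0.05], [[0, 0, -0.03], 0, 0.05], [[0, 0, -0.01], 0, 0.05], [[0, 0, 0], 0, 0.05], [[0, 0, 0], 0, 0.05]]' | python3 -m inch; python3 go.py 0.522 0.2988 0.15 0.289
python3 - <<'E'
from h import *
im,c=snap("wrist","w4"); cv2.imwrite("pics/w4.png",im[120:420])
E
```

```text
time_s: 25.97
ee_pos: [0.6191, -0.042, 0.0273]
orientation: [2.184, 2.257, 0.001]
contact_force: [-0.3, 1.0, 3.7]
gripper_width: 0.155
grip_force: 20.0
time_s: 26.63
ee_pos: [0.6185, -0.0419, 0.1565]
orientation: [2.184, 2.258, 0.0]
contact_force: [0.2, 0.3, -0.2]
gripper_width: 0.153
grip_force: 20.0
t 26.63 pos [ 0.6185 -0.0419  0.1565] yaw 1.604 w 0.153 | turn 1.315 then shift [ 0.0046 -0.3541  0.0064] | unturned shift [ 0.3437 -0.0852  0.0064]
```

View pics/w4.png

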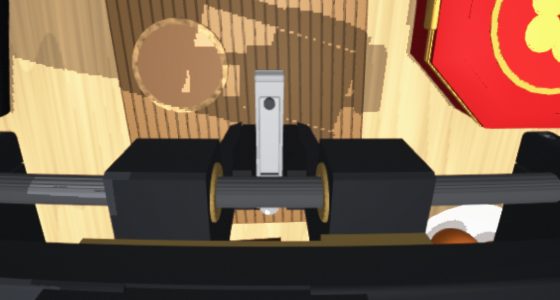

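The clipper is held straight, flat end at (268,192) and tip at (268,333) in the full image. I work out its centre relative to the TCP.

Run:
```python
from h import *
c=tuple(np.load("pics/w4.npy",allow_pickle=True))
for z in(.144,.147):
  p,q=onz(c,(268.5,191.5),z),onz(c,(268,334),z); print(p,q,(p+q)/2,np.linalg.norm(p-q))
```

```text
[ 0.61801299 -0.00409329  0.144     ] [ 0.62045257 -0.08620329  0.144     ] [ 0.61923278 -0.04514829  0.144     ] 0.08214623465449047
[ 0.61799325 -0.00341178  0.147     ] [ 0.62038105 -0.08377899  0.147     ] [ 0.61918715 -0.04359538  0.147     ] 0.08040267263697469
```

```bash
echo '[[[0.018, -0.004, 0], 0, 0.05], [[0.03, -0.008, 0], 0, 0.05], [[0.036, -0.009, 0], 0, 0.05], [[0.036, -0.009, 0], 0, 0.05], [[0.036, -0.009, 0], 0, 0.05], [[0.036, -0.009, 0], 0, 0.05], [[0.036, -0.009, 0], 0, 0.05], [[0.036, -0.009, 0], 0, 0.05], [[0.036, -0.009, 0], 0, 0.05], [[0.028, -0.007, 0], 0, 0.05], [[0.0157, -0.003, 0], 0, 0.05]]' | python3 -m inch|grep pos; echo '[[[0, 0, 0], 0.12, 0.05], [[0, 0, 0], 0.12, 0.05], [[0, 0, 0], 0.12, 0.05], [[0, 0, 0], 0.12, 0.05], [[0, 0, 0], 0.12, 0.05], [[0, 0, 0], 0.12, 0.05], [[0, 0, 0], 0.12, 0.05], [[0, 0, 0], 0.12, 0.05], [[0, 0, 0], 0.12, 0.05], [[0, 0, 0], 0.12, 0.05], [[0, 0, 0], 0.115, 0.05], [[0, 0, 0], 0, 0.05], [[0, 0, 0], 0, 0.05], [[0, 0, 0], 0, 0.05]]' | python3 -m inch; python3 go.py 0.522 0.2988 0.032 0.289;  python3 - <<'E'
from h import *
im,c=snap("wrist","w5"); cv2.imwrite("pics/w5.png",im[60:420])
E
```

```text
ee_pos: [0.5192, 0.3013, 0.1537]
time_s: 28.77
ee_pos: [0.5216, 0.2985, 0.1552]
orientation: [3.108, 0.457, -0.004]
contact_force: [0.6, 0.0, -0.5]
gripper_width: 0.157
grip_force: 20.0
t 28.77 pos [0.5216 0.2985 0.1552] yaw 0.292 w 0.157 | turn 0.003 then shift [ 0.0008 -0.0002  0.1232] | unturned shift [ 0.0008 -0.0002  0.1232]
```

View pics/w5.png

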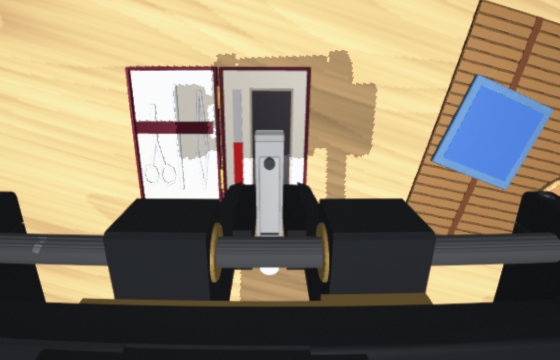

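The clipper (269,130–270) lines up with the dark bay (252–292). I lower it.

```bash
echo '[[[0.001, 0, 0.015], 0, 0.05], [[0, 0, 0.03], 0, 0.05], [[0, 0, 0.03], 0, 0.05], [[0, 0, 0.025], 0, 0.05], [[0, 0, 0.012], 0, 0.05], [[0, 0, 0.006], 0, 0.05], [[0, 0, 0.002], 0, 0.05], [[0, 0, 0], 0, 0.05], [[0, 0, 0], 0, 0.05]]' | python3 -m inch|egrep 'pos|contact'; for i in 1 2 3; do echo '[[[0, 0, 0.001], 0, 0.05], [[0, 0, 0], 0, 0.05], [[0, 0, 0], 0, 0.05]]' | python3 -m inch|egrep 'pos|contact'; done; python3 go.py 0.522 0.2988 0.0303 0.289
```

```text
ee_pos: [0.5246, 0.2995, 0.0383]
contact_force: [-0.4, -0.7, -1.3]
ee_pos: [0.5239, 0.2992, 0.0366]
contact_force: [0.6, -0.2, -0.2]
ee_pos: [0.5233, 0.299, 0.0348]
contact_force: [-0.3, 0.8, -0.2]
ee_pos: [0.5233, 0.299, 0.0336]
contact_force: [-0.4, 0.4, -1.5]
t 30.32 pos [0.5233 0.299  0.0336] yaw 0.289 w 0.156 | turn -0.0 then shift [-0.0013 -0.0002  0.0033] | unturned shift [-0.0013 -0.0002  0.0033]
```

```bash
for i in 1 2 3; do echo '[[[0, 0, 0.001], 0, 0.05], [[0, 0, 0], 0, 0.05], [[0, 0, 0], 0, 0.05]]' | python3 -m inch|egrep 'pos|contact'; done
```

```text
ee_pos: [0.5233, 0.299, 0.0326]
contact_force: [0.7, -0.1, -0.0]
ee_pos: [0.5233, 0.299, 0.0316]
contact_force: [-0.0, -1.0, -1.1]
ee_pos: [0.5233, 0.299, 0.0306]
contact_force: [-0.6, 0.0, 0.0]
```

```bash
echo '[[[0, 0, 0.001], 0, 0.05], [[0, 0, 0], 0, 0.05], [[0, 0, 0], 0, 0.05]]' | python3 -m inch|egrep 'pos|contact'; echo '[[[0, 0, 0], 0, 0.2], [[0, 0, 0], 0, 0.25], [[0, 0, 0], 0, 0.27], [[0, 0, 0], 0, 0.27], [[0, 0, 0], 0, 0.27]]' | python3 -m inch; echo '[[[0, 0, -0.01], 0, 0.27], [[0, 0, -0.02], 0, 0.3], [[0, 0, -0.03], 0, 0.5], [[0, 0, -0.04], 0, 0.7], [[0, 0, -0.04], 0, 0.97], [[0, 0, -0.02], 0, 0.97], [[0, 0, 0], 0, 0.97], [[0, 0, 0], 0, 0.97]]' | python3 -m inch
python3 - <<'E'
from h import *
a,c=snap("wrist","w6"); b,_=snap("scene","scene1")
o=np.zeros((600,790,3),np.uint8); o[:300,:560]=a[60:360]; o[300:600,:]=cv2.resize(b[140:254,90:390],(790,300)); o[0:200,560:790]=cv2.resize(b[170:240,400:480],(230,200))
cv2.imwrite("pics/w6t.png",o)
E
python3 go.py 0.5091 -0.3341 0.0673 0.121
```

```text
ee_pos: [0.5235, 0.2991, 0.0302]
contact_force: [-1.7, -1.0, 5.4]
time_s: 31.73
ee_pos: [0.5233, 0.299, 0.0295]
orientation: [-3.109, -0.452, 0.0]
contact_force: [-1.0, 0.4, -0.8]
gripper_width: 0.271
grip_force: 0.0
time_s: 32.4
ee_pos: [0.5242, 0.2994, 0.192]
orientation: [-3.108, -0.452, -0.006]
contact_force: [-1.0, -0.2, -0.8]
gripper_width: 0.731
grip_force: 0.0
t 32.5 pos [0.5225 0.2987 0.1886] yaw 0.289 w 0.82 | turn 0.168 then shift [-0.0894  0.6265  0.1217] | unturned shift [-0.1928  0.6028  0.1217]
```

View pics/w6t.png

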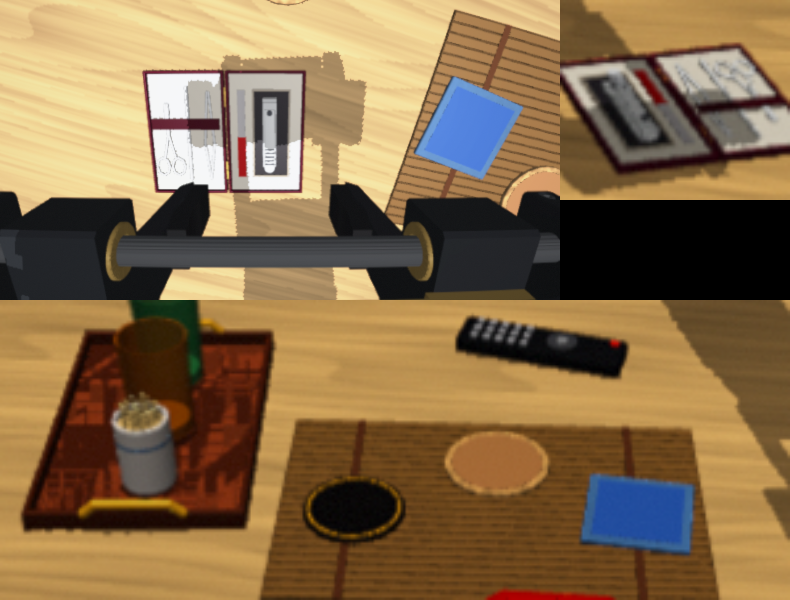

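The clipper lies lengthwise inside the bay: clipper (264–277, 96–174), bay (254–291, 90–176). The three still stand on the tray. Now I fetch the amber glass.

```bash
echo '[[[0, 0, 0], 0.084, 0.97], [[0, 0, 0], 0.084, 0.97], [[-0.002, 0.0165, 0], 0, 0.97], [[-0.004, 0.03, 0], 0, 0.97], [[-0.006, 0.04, 0], 0, 0.97], [[-0.006, 0.04, 0], 0, 0.97], [[-0.006, 0.04, 0], 0, 0.97], [[-0.006, 0.04, 0], 0, 0.97], [[-0.006, 0.04, 0], 0, 0.97], [[-0.006, 0.04, 0], 0, 0.97], [[-0.006, 0.04, 0], 0, 0.97], [[-0.006, 0.04, 0], 0, 0.97], [[-0.006, 0.04, 0], 0, 0.97], [[-0.006, 0.04, 0], 0, 0.97], [[-0.006, 0.04, 0], 0, 0.97], [[-0.006, 0.04, 0], 0, 0.97], [[-0.006, 0.04, 0], 0, 0.97], [[-0.005, 0.035, 0], 0, 0.97], [[0, 0.025, 0], 0, 0.97]]' | python3 -m inch |grep pos; echo '[[[0, 0, 0], 0, 0.97], [[0, 0, 0], 0, 0.97], [[0, 0, 0], 0, 0.97]]' | python3 -m inch 15|grep pos; python3 go.py 0.5091 -0.3341 0.0673 0.121
```

```text
ee_pos: [0.5085, -0.3362, 0.1871]
ee_pos: [0.5097, -0.3323, 0.1877]
t 34.33 pos [ 0.5097 -0.3323  0.1877] yaw 0.121 w 0.968 | turn -0.0 then shift [-0.0005  0.0021  0.1204] | unturned shift [-0.0005  0.0021  0.1204]
```

```bash
echo '[[[0, 0.001, 0.015], 0, 0.97], [[0, 0, 0.03], 0, 0.97], [[0, 0, 0.03], 0, 0.97], [[0, 0, 0.025], 0, 0.97], [[0, 0, 0.014], 0, 0.97], [[0, 0, 0.006], 0, 0.97], [[0, 0, 0], 0, 0.97], [[0, 0, 0], 0, 0.97], [[0, 0, 0], 0, 0.97]]' | python3 -m inch|grep pos; echo '[[[0, 0, 0], 0, 0.8], [[0, 0, 0], 0, 0.6], [[0, 0, 0], 0, 0.55], [[0, 0, 0], 0, 0.55], [[0, 0, 0], 0, 0.55], [[0, 0, 0], 0, 0.55]]' | python3 -m inch 15;  echo '[[[0, 0, -0.005], 0, 0.55], [[0, 0, -0.015], 0, 0.55], [[0, 0, -0.03], 0, 0.55], [[0, 0, -0.035], 0, 0.55], [[0, 0, -0.035], 0, 0.55], [[0, 0, -0.02], 0, 0.55], [[0, 0, -0.01], 0, 0.55], [[0, 0, 0], 0, 0.55], [[0, 0, 0], 0, 0.55], [[0, 0, 0], 0, 0.55]]' | python3 -m inch; python3 go.py 0.587 0.0935 0.14 0.121
```

```text
ee_pos: [0.5117, -0.3353, 0.0715]
time_s: 35.58
ee_pos: [0.5109, -0.3348, 0.0703]
orientation: [3.135, 0.19, 0.001]
contact_force: [-0.0, 1.7, 4.5]
gripper_width: 0.688
grip_force: 14.9
time_s: 36.42
ee_pos: [0.5096, -0.3338, 0.2172]
orientation: [-3.133, -0.189, 0.004]
contact_force: [0.4, 0.1, -1.5]
gripper_width: 0.693
grip_force: 15.0
t 36.42 pos [ 0.5096 -0.3338  0.2172] yaw 0.121 w 0.693 | turn -0.0 then shift [ 0.1286 -0.4146  0.0782] | unturned shift [ 0.1285 -0.4146  0.0782]
```

```bash
echo '[[[0.004, -0.012, 0], 0, 0.55], [[0.008, -0.026, 0], 0, 0.55], [[0.011, -0.036, 0], 0, 0.55], [[0.011, -0.036, 0], 0, 0.55], [[0.011, -0.036, 0], 0, 0.55], [[0.011, -0.036, 0], 0, 0.55], [[0.011, -0.036, 0], 0, 0.55], [[0.011, -0.036, 0], 0, 0.55], [[0.011, -0.036, 0], 0, 0.55], [[0.011, -0.036, 0], 0, 0.55], [[0.011, -0.036, 0], 0, 0.55], [[0.009, -0.03, 0], 0, 0.55], [[0.006, -0.017, 0], 0, 0.55], [[0.002, -0.006, 0], 0, 0.55], [[0, 0, 0.01], 0, 0.55], [[0, 0, 0.03], 0, 0.55], [[0, 0, 0.02], 0, 0.55], [[0, 0, 0], 0, 0.55], [[0, 0, 0], 0, 0.55], [[0, 0, 0], 0, 0.55]]' | python3 -m inch; python3 go.py 0.588 0.0935 0.074 0.121
```

```text
time_s: 38.08
ee_pos: [0.588, 0.0918, 0.1602]
orientation: [3.136, 0.188, 0.001]
contact_force: [0.7, -0.2, -0.8]
gripper_width: 0.692
grip_force: 15.0
t 38.08 pos [0.588  0.0918 0.1602] yaw 0.12 w 0.692 | turn -0.001 then shift [ 0.0001 -0.0017  0.0862] | unturned shift [ 0.0001 -0.0017  0.0862]
```

```bash
echo '[[[0, -0.001, 0.015], 0, 0.55], [[0, 0, 0.025], 0, 0.55], [[0, 0, 0.02], 0, 0.55], [[0, 0, 0.012], 0, 0.55], [[0, 0, 0.007], 0, 0.55], [[0, 0, 0.004], 0, 0.55], [[0, 0, 0.001], 0, 0.55], [[0, 0, 0], 0, 0.55], [[0, 0, 0], 0, 0.55]]' | python3 -m inch|egrep 'pos|contact'; for i in 1 2 3 4; do echo '[[[0, 0, 0.001], 0, 0.55], [[0, 0, 0], 0, 0.55], [[0, 0, 0], 0, 0.55]]' | python3 -m inch|egrep 'pos|contact'; done
```

```text
ee_pos: [0.5885, 0.0938, 0.0769]
contact_force: [0.4, 0.5, -1.6]
ee_pos: [0.5878, 0.0938, 0.0751]
contact_force: [0.1, -0.0, -1.6]
ee_pos: [0.5875, 0.0938, 0.0736]
contact_force: [0.3, 1.3, -0.6]
ee_pos: [0.5875, 0.0937, 0.0726]
contact_force: [0.3, -0.2, -1.5]
ee_pos: [0.5881, 0.0939, 0.0724]
contact_force: [-1.2, 0.7, 3.9]
```

```bash
echo '[[[0, 0, 0], 0, 0.75], [[0, 0, 0], 0, 0.85], [[0, 0, 0], 0, 0.95], [[0, 0, 0], 0, 0.97], [[0, 0, 0], 0, 0.97]]' | python3 -m inch|grep grip; echo '[[[0, 0, -0.01], 0, 0.97], [[0, 0, -0.02], 0, 0.97], [[0, 0, -0.035], 0, 0.97], [[0, 0, -0.035], 0, 0.97], [[-0.006, 0.012, -0.01], 0, 0.97], [[-0.012, 0.024, 0], 0, 0.97], [[-0.017, 0.034, 0], 0, 0.97], [[-0.017, 0.034, 0], 0, 0.97], [[-0.017, 0.034, 0], 0, 0.97], [[-0.017, 0.034, 0], 0, 0.97], [[-0.017, 0.034, 0], 0, 0.97], [[-0.017, 0.034, 0], 0, 0.97], [[-0.017, 0.034, 0], 0, 0.97], [[-0.017, 0.034, 0], 0, 0.97], [[-0.017, 0.034, 0], 0, 0.97], [[-0.017, 0.034, 0], 0, 0.97], [[-0.014, 0.026, 0], 0, 0.97], [[-0.008, 0.014, 0], 0, 0.97], [[0, 0, 0], 0, 0.97], [[0, 0, 0], 0, 0.97]]' | python3 -m inch|grep pos; echo '[[[0, 0, 0], 0, 0.97], [[0, 0, 0], 0, 0.97]]' | python3 -m inch|grep pos; python3 go.py 0.4297 -0.344 0.068 0.121
```

```text
gripper_width: 0.969
grip_force: 0.0
ee_pos: [0.4286, -0.3451, 0.1818]
ee_pos: [0.4296, -0.3433, 0.1817]
t 42.08 pos [ 0.4296 -0.3433  0.1817] yaw 0.122 w 0.972 | turn 0.001 then shift [0.     0.0007 0.1137] | unturned shift [0.     0.0007 0.1137]
```

```bash
echo '[[[0, 0.001, 0.015], 0, 0.97], [[0, 0, 0.03], 0, 0.97], [[0, 0, 0.03], 0, 0.97], [[0, 0, 0.022], 0, 0.97], [[0, 0, 0.011], 0, 0.97], [[0, 0, 0.005], 0, 0.97], [[0, 0, 0], 0, 0.97], [[0, 0, 0], 0, 0.97], [[0, 0, 0], 0, 0.97]]' | python3 -m inch|grep pos; echo '[[[0, 0, 0], 0, 0.8], [[0, 0, 0], 0, 0.6], [[0, 0, 0], 0, 0.55], [[0, 0, 0], 0, 0.55], [[0, 0, 0], 0, 0.55], [[0, 0, 0], 0, 0.55]]' | python3 -m inch 15;  echo '[[[0, 0, -0.005], 0, 0.55], [[0, 0, -0.015], 0, 0.55], [[0, 0, -0.03], 0, 0.55], [[0, 0, -0.035], 0, 0.55], [[0, 0, -0.035], 0, 0.55], [[0, 0, -0.02], 0, 0.55], [[0, 0, -0.01], 0, 0.55], [[0, 0, 0], 0, 0.55], [[0, 0, 0], 0, 0.55], [[0, 0, 0], 0, 0.55]]' | python3 -m inch; python3 go.py 0.533 -0.0305 0.16 0.121
```

```text
ee_pos: [0.4303, -0.3463, 0.0704]
time_s: 43.33
ee_pos: [0.4296, -0.3457, 0.0692]
orientation: [3.135, 0.19, 0.001]
contact_force: [-0.2, 0.9, 3.7]
gripper_width: 0.681
grip_force: 14.9
time_s: 44.17
ee_pos: [0.4285, -0.3445, 0.2165]
orientation: [-3.133, -0.189, 0.003]
contact_force: [1.0, 0.3, -1.8]
gripper_width: 0.686
grip_force: 15.0
t 44.17 pos [ 0.4285 -0.3445  0.2165] yaw 0.121 w 0.686 | turn -0.0 then shift [ 0.1418 -0.299   0.0571] | unturned shift [ 0.1417 -0.299   0.0571]
```

```bash
echo '[[[0.007, -0.014, 0], 0, 0.55], [[0.012, -0.026, 0], 0, 0.55], [[0.017, -0.036, 0], 0, 0.55], [[0.017, -0.036, 0], 0, 0.55], [[0.017, -0.036, 0], 0, 0.55], [[0.017, -0.036, 0], 0, 0.55], [[0.017, -0.036, 0], 0, 0.55], [[0.017, -0.036, 0], 0, 0.55], [[0.013, -0.026, 0], 0, 0.55], [[0.007, -0.015, 0], 0, 0.55], [[0, -0.002, 0.01], 0, 0.55], [[0, 0, 0.03], 0, 0.55], [[0, 0, 0.025], 0, 0.55], [[0, 0, 0], 0, 0.55], [[0, 0, 0], 0, 0.55], [[0, 0, 0], 0, 0.55]]' | python3 -m inch|grep pos; python3 go.py 0.533 -0.0305 0.073 0.121
```

```text
ee_pos: [0.5332, -0.0324, 0.1538]
t 45.5 pos [ 0.5332 -0.0324  0.1538] yaw 0.12 w 0.687 | turn -0.001 then shift [ 0.     -0.0019  0.0808] | unturned shift [ 0.     -0.0019  0.0808]
```

```bash
echo '[[[0, -0.001, 0.015], 0, 0.55], [[0, 0, 0.025], 0, 0.55], [[0, 0, 0.02], 0, 0.55], [[0, 0, 0.01], 0, 0.55], [[0, 0, 0.005], 0, 0.55], [[0, 0, 0.003], 0, 0.55], [[0, 0, 0], 0, 0.55], [[0, 0, 0], 0, 0.55]]' | python3 -m inch|egrep 'pos|contact'; for i in 1 2 3 4; do echo '[[[0, 0, 0.001], 0, 0.55], [[0, 0, 0], 0, 0.55], [[0, 0, 0], 0, 0.55]]' | python3 -m inch|egrep 'pos|contact'; done
```

```text
ee_pos: [0.5341, -0.031, 0.0769]
contact_force: [0.1, -0.3, -1.9]
ee_pos: [0.5335, -0.0308, 0.0753]
contact_force: [-0.2, 0.3, -2.0]
ee_pos: [0.5331, -0.0307, 0.0737]
contact_force: [0.5, 0.1, -1.9]
ee_pos: [0.5331, -0.0307, 0.0726]
contact_force: [-0.1, 0.4, -1.3]
ee_pos: [0.5331, -0.0307, 0.0716]
contact_force: [-0.5, -0.3, -0.8]
```

```bash
for i in 1 2; do echo '[[[0, 0, 0.001], 0, 0.55], [[0, 0, 0], 0, 0.55], [[0, 0, 0], 0, 0.55]]' | python3 -m inch|egrep 'pos|contact'; done
```

```text
ee_pos: [0.5336, -0.0308, 0.0713]
contact_force: [-1.9, 0.6, 3.7]
ee_pos: [0.5341, -0.0308, 0.0712]
contact_force: [-3.5, 1.7, 11.7]
```

```bash
echo '[[[0, 0, 0], 0, 0.75], [[0, 0, 0], 0, 0.85], [[0, 0, 0], 0, 0.95], [[0, 0, 0], 0, 0.97], [[0, 0, 0], 0, 0.97]]' | python3 -m inch|grep grip; echo '[[[0, 0, -0.01], 0, 0.97], [[0, 0, -0.02], 0, 0.97], [[0, 0, -0.035], 0, 0.97], [[0, 0, -0.035], 0, 0.97], [[0.001, 0.015, -0.01], 0, 0.97], [[0.001, 0.028, 0], 0, 0.97], [[0.002, 0.038, 0], 0, 0.97], [[0.003, 0.038, 0], 0, 0.97], [[0.003, 0.038, 0], 0, 0.97], [[0.003, 0.038, 0], 0, 0.95], [[0.003, 0.038, 0], 0, 0.9], [[0.002, 0.034, 0], 0, 0.9], [[0.001, 0.021, 0], 0, 0.9], [[0, 0.01, 0], 0, 0.9], [[0, 0, 0.015], 0, 0.9], [[0, 0, 0.02], 0, 0.9], [[0, 0, 0], 0, 0.9], [[0, 0, 0], 0, 0.9], [[0, 0, 0], 0, 0.9]]' | python3 -m inch|grep pos;  python3 go.py 0.5877 -0.3245 0.049 0.121
```

```text
gripper_width: 0.972
grip_force: 0.0
ee_pos: [0.5883, -0.3237, 0.1457]
t 49.67 pos [ 0.5883 -0.3237  0.1457] yaw 0.122 w 0.904 | turn 0.001 then shift [-0.0007  0.0007  0.0967] | unturned shift [-0.0007  0.0007  0.0967]
```

```bash
echo '[[[-0.001, 0.001, 0.015], 0, 0.9], [[0, 0, 0.025], 0, 0.9], [[0, 0, 0.025], 0, 0.9], [[0, 0, 0.018], 0, 0.9], [[0, 0, 0.01], 0, 0.9], [[0, 0, 0.004], 0, 0.9], [[0, 0, 0], 0, 0.9], [[0, 0, 0], 0, 0.9], [[0, 0, 0], 0, 0.9]]' | python3 -m inch|grep pos; echo '[[[0, 0, 0], 0, 0.7], [[0, 0, 0], 0, 0.5], [[0, 0, 0], 0, 0.4], [[0, 0, 0], 0, 0.4], [[0, 0, 0], 0, 0.4], [[0, 0, 0], 0, 0.4], [[0, 0, 0], 0, 0.4]]' | python3 -m inch 15;  echo '[[[0, 0, -0.005], 0, 0.4], [[0, 0, -0.015], 0, 0.4], [[0, 0, -0.03], 0, 0.4], [[0, 0, -0.035], 0, 0.4], [[0, 0, -0.035], 0, 0.4], [[0, 0, -0.01], 0, 0.4], [[0, 0, 0], 0, 0.4], [[0, 0, 0], 0, 0.4], [[0, 0, 0], 0, 0.4]]' | python3 -m inch; python3 go.py 0.6087 -0.1446 0.12 0.121
```

```text
ee_pos: [0.5881, -0.3261, 0.0497]
time_s: 51.0
ee_pos: [0.5871, -0.3254, 0.0478]
orientation: [-3.136, -0.19, 0.0]
contact_force: [-0.4, 0.3, 1.5]
gripper_width: 0.508
grip_force: 15.0
time_s: 51.75
ee_pos: [0.586, -0.3245, 0.1755]
orientation: [-3.133, -0.189, 0.004]
contact_force: [0.3, -0.6, -1.4]
gripper_width: 0.51
grip_force: 15.0
t 51.75 pos [ 0.586  -0.3245  0.1755] yaw 0.121 w 0.51 | turn -0.0 then shift [ 0.0444 -0.1757  0.0558] | unturned shift [ 0.0444 -0.1757  0.0558]
```

I'll turn the gripper by 0.36 so that its body stays clear of the green glass's rim while the holder goes down.

```bash
echo '[[[0.005, -0.015, 0], 0, 0.4], [[0.008, -0.03, 0], 0, 0.4], [[0.009, -0.035, 0], 0, 0.4], [[0.009, -0.035, 0], 0, 0.4], [[0.008, -0.03, 0], 0, 0.4], [[0.004, -0.02, 0], 0, 0.4], [[0.001, -0.01, 0], 0, 0.4], [[0, 0, 0], 0.12, 0.4], [[0, 0, 0], 0.12, 0.4], [[0, 0, 0], 0.12, 0.4], [[0, 0, 0.02], 0, 0.4], [[0, 0, 0.03], 0, 0.4], [[0, 0, 0.01], 0, 0.4], [[0, 0, 0], 0, 0.4], [[0, 0, 0], 0, 0.4], [[0, 0, 0], 0, 0.4]]' | python3 -m inch|grep pos; python3 go.py 0.6087 -0.1446 0.0498 -0.24
```

```text
ee_pos: [0.6103, -0.1467, 0.1187]
t 53.08 pos [ 0.6103 -0.1467  0.1187] yaw -0.239 w 0.513 | turn 0.001 then shift [-0.0021 -0.0017  0.0689] | unturned shift [-0.0021 -0.0017  0.0689]
```

```bash
echo '[[[-0.001, -0.001, 0.015], 0, 0.4], [[0, 0, 0.02], 0, 0.4], [[0, 0, 0.015], 0, 0.4], [[0, 0, 0.009], 0, 0.4], [[0, 0, 0.005], 0, 0.4], [[0, 0, 0.002], 0, 0.4], [[0, 0, 0], 0, 0.4], [[0, 0, 0], 0, 0.4]]' | python3 -m inch|egrep 'pos|contact'; for i in 1 2 3 4; do echo '[[[0, 0, 0.001], 0, 0.4], [[0, 0, 0], 0, 0.4], [[0, 0, 0], 0, 0.4]]' | python3 -m inch|egrep 'pos|contact'; done
```

```text
ee_pos: [0.6097, -0.1454, 0.0528]
contact_force: [-0.3, -0.6, -0.8]
ee_pos: [0.6092, -0.1452, 0.0512]
contact_force: [0.4, -0.7, -1.6]
ee_pos: [0.609, -0.1452, 0.0498]
contact_force: [0.6, 0.3, -1.2]
ee_pos: [0.6091, -0.1452, 0.0497]
contact_force: [-2.6, 1.1, 6.3]
ee_pos: [0.6092, -0.1452, 0.0497]
contact_force: [-5.6, 2.5, 13.2]
```

```bash
echo '[[[0, 0, 0], 0, 0.6], [[0, 0, 0], 0, 0.7], [[0, 0, 0], 0, 0.8], [[0, 0, 0], 0, 0.8], [[0, 0, 0], 0, 0.8]]' | python3 -m inch|grep grip; echo '[[[0, 0, -0.01], 0, 0.8], [[0, 0, -0.02], 0, 0.8], [[0, 0, -0.035], 0, 0.8], [[0, 0, -0.035], 0, 0.8], [[0, 0.02, -0.035], 0, 0.8], [[0, 0.03, -0.03], 0, 0.8], [[0, 0.04, 0], 0, 0.8], [[0, 0.04, 0], 0, 0.8], [[0, 0.04, 0], 0, 0.8], [[0, 0.04, 0], 0, 0.8], [[0, 0.04, 0], 0, 0.8], [[0, 0.04, 0], 0, 0.8], [[0, 0.04, 0], 0, 0.8], [[0, 0.02, 0], 0, 0.8], [[0, 0, 0], 0, 0.8], [[0, 0, 0], 0, 0.8], [[0, 0, 0], 0, 0.8]]' | python3 -m inch|egrep 'pos|contact'
python3 - <<'E'
from h import *
a,_=snap("top","top2"); b,_=snap("scene","scene2")
cv2.imwrite("pics/c5.png",cv2.resize(a[175:290,205:360],None,fx=5,fy=5,interpolation=cv2.INTER_CUBIC))
o=np.zeros((600,792,3),np.uint8); o[:506]=cv2.resize(b[145:260,190:370],None,fx=4.4,fy=4.4,interpolation=cv2.INTER_CUBIC)
cv2.imwrite("pics/c6.png",o[:506])
E
```

```text
gripper_width: 0.798
grip_force: 0.0
ee_pos: [0.5263, -0.4837, 0.2123]
contact_force: [0.5, -0.3, -0.8]
```

View pics/c5.png

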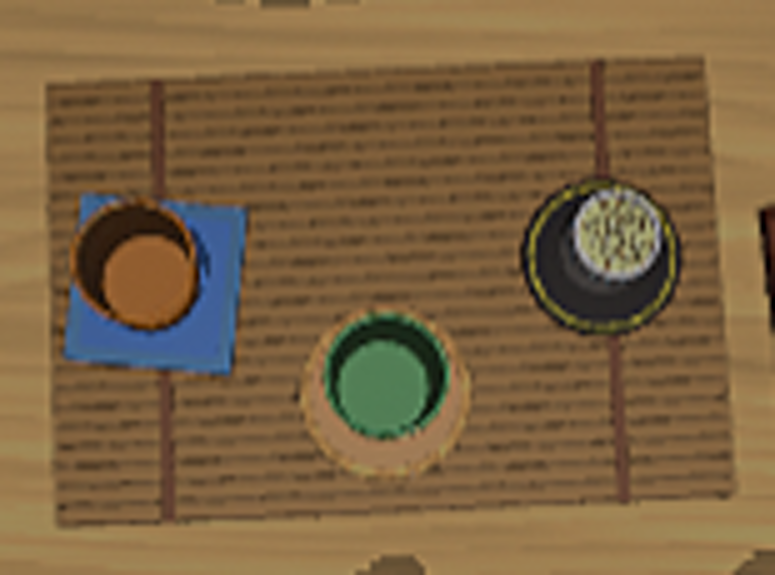

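View pics/c6.png

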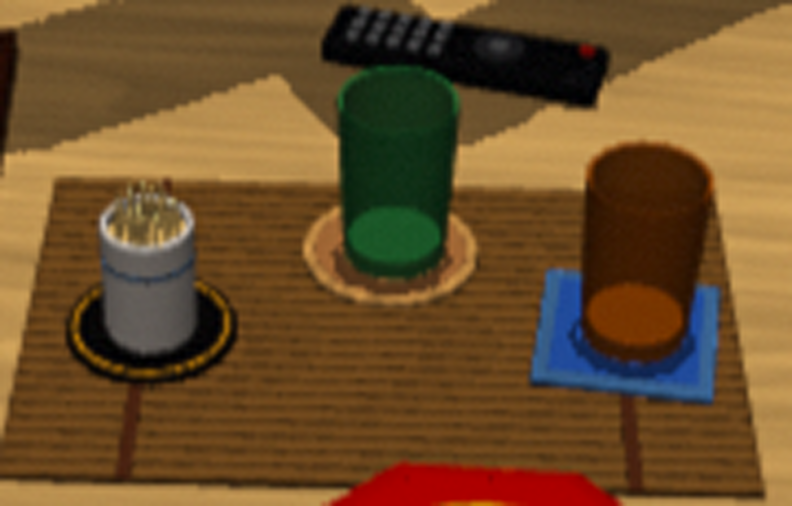

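All three stand upright on their coasters. Rims in c5: green (387,376), amber (137,264), holder (619,235). In c6: (399,96), (648,175), (147,228). I check the offsets.

Run:
```python
from h import *
a,ca=ld("top0"); b,cb=ld("scene0")
T=lambda u,v:((u+.5)/5-.5+205,(v+.5)/5-.5+175)
S=lambda u,v:((u+.5)/4.4-.5+190,(v+.5)/4.4-.5+145)
for n,t,s,k in [("green",(387,376),(399,96),(.5329,-.0303)),("amber",(137,264),(648,175),(.587,.0935)),("pot",(619,235),(147,228),(.6087,-.1446))]:
    X=tri((ca,T(*t)),(cb,S(*s)))[0]; print(n,X.round(4),"offset mm",((X[:2]-k)*1000).round(1))
a0,a2=ld("scene0")[0],ld("scene2")[0]
print("candy change",cv2.absdiff(a0[265:345,245:355],a2[265:345,245:355]).mean(), "t",robot.get_state()["time_s"])
```

```text
green [ 0.5337 -0.0288  0.1044] offset mm [0.8 1.5]
amber [0.5851 0.0948 0.1025] offset mm [-1.9  1.3]
pot [ 0.6108 -0.145   0.0695] offset mm [ 2.1 -0.4]
candy change 1.2190151515151515 t 56.6833
```

All three are within 3 mm of their coaster centres and the candy box view is unchanged, so I hand in.

```bash
python3 -c "
from station import robot
print(robot.close_job())"
```

```text
the job is handed in; nothing more can be done
None
```

I handed the job in at about 57 s of the 144 s allowed: the clipper lies lengthwise in the bay, and both glasses and the toothpick holder stand upright within about 3 mm of the middle of their own coasters; the candy box looks unmoved, and the result of the judging was not shown.

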